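# Pack the dips away in the lidded pan

## Robot

A 6-joint arm with a two-finger parallel gripper is mounted at the origin on a cart in front of the work surface, level with it; the furniture and walls round the work are solid. World frame = base frame: x ahead of the robot, y to its left, z up, the work surface at z = 0. Lengths are in m, angles in rad, forces in N, time in s.
With the tool pointing down it reaches from about 0.375 to 0.9 m from the base axis. Payload 3.1 kg.
Tool frame: the origin (TCP) lies at the very end of the fingers, on their centre line; the grasp point (between the pads) lies 19 mm behind it (manip.hold_point_z is the distance from the TCP to the grasp point, in m); y points along the fingers, z is the direction in which the jaws open and shut, and the axes are right-handed (so a half turn about y gives the same grasp; the last joint's range is limited). The gripper opens to 85 mm and grips with 20 to 120 N. Pads are 22 mm wide; open, the fingers measure 114 mm over their backs; the gripper's body (76 mm by 85 mm) begins 54 mm behind the grasp point. The pads swing forward as they close: fully open they stand 13 mm farther back than shut.
Start: joints at [1.014, 0.527, 1.433, -0, 1.181, -0.178], TCP at [0.231, 0.581, 0.203] pointing down, gripper open.
Joint ranges: [-3.08, 3.08], [-0.75, 2.2], [0.22, 2.44], [-1.43, 4.57], [0, 2.65], [-2.85, 2.85]. Speed limits (rad/s): [2.79, 2.79, 3.14, 3.14, 3.14, 3.14].

## Interface

Orientations are given as a unit quaternion [x, y, z, w].
In Python, from station import manip, eyes, workorder gives the robot as it stands. The module is installed in compiled form; this text tells all that it offers.
- The arm moves only by the shell command python3 -m jog 'ROWS' [OPENING] [FORCE]. ROWS is JSON, a list of rows, each a list of 2 entries, a list of its own where there are three numbers: the shift along the tool's x, y, z in cm, then the turn about the tool's y in rad. A call has 1 to 20 rows; each row is the pose to reach, as a shift and turn from the pose commanded when the call began, along the tool's axes at that moment; what a row does not reach only later rows make up. A row lasts 1/12 s, in which the tool goes at most 41.7 mm and 7.16 degrees, less where a joint would pass 70% of its speed; a pose out of reach is approached as far as the arm can. A call with a gripper value outside its range is refused whole. OPENING is the finger opening in cm, from 0 to 8.54, set as the call begins (- or left out, the last holds). The fingers move at their own pace and stop on an object; FORCE is the grip in N (left out, the last holds). Time passes only in rows, so rows that repeat a pose let the fingers close. It gives the time, the measured TCP pose, the force and the opening at its end, in the units of the state.
- manip.sense(): the state, without advancing time (a new reading comes with each control period).
- eyes.snapshot(name): name is "scene" or "top" or "wrist"; returns a dict with "frame" (480x640x3 uint8, red, green, blue), "vfov" (degrees; the focal length in pixels is half the picture's height over the tangent of half this angle, whatever the lens; pixels are square), "cx", "cy" (the principal point, pixels), "rvec" (rotation vector, rad) and "tvec" (3), from world to camera coordinates, as OpenCV has them. Camera axes: x right, y down, z forward; pixel columns grow to the right and rows downward; lengths in m; the calibration is good to about 2 mm. A picture is of the moment at which its call begins. There is no depth.
- workorder.sign_off(): hands the job in, once; it reports no verdict.
The state is a dict: "t": time; "q": joint angles; "qd": joint speeds; "tau": joint torques, N m; "tcp_pos": TCP position; "tool_rot": TCP orientation; "force": force on the tool from outside, world axes, zero at the start; "ft_torque": the same for the moment, N m; "finger_gap": opening from 0.0 (shut) to 1.0 (fully open).
Only numpy, scipy, OpenCV 4.12 (cv2) and the standard library are available. Lean on these libraries where they do the work, as an engineer would, in place of code of your own. Each camera call takes 0.05 s, during which the arm holds its last target. There are 200 camera calls.

## Task

Pack the dips away for the pick-up: take the lid off the steel pan by its knob and lay it flat aside, stand every dip cup upright in the pan and close each with one of the small covers from the towel, seated level in its mouth. Then put the lid back on the pan so that it sits down all round, and leave the shakers and the bell where they are.

Things in the scene. Friction and masses are not known exactly. Their poses are not given: they have to be found in the camera images.
- food_pan: open steel food pan, loose, 1 kg, 325 (y) x 176 (x) x 65 mm. Origin: centre of its underside; z up, y along its length. Floor 3 mm thick; inside 297 (y) x 148 (x) mm; rim flange 11 mm wide, its top 65 mm up. Takes four cups in a row along y, 72 mm apart; beside a cup on the centre line there is room for fingers across x.
- pan_lid: loose steel lid, 321 (y) x 172 (x) mm, 0.45 kg, on the pan at first. Origin: centre of its plate's underside, 65 mm above the pan's origin when seated, y along the pan's y (or half a turn). Plate 7 mm thick; below it a tapered lip 8 mm deep with 2 to 3 mm play in the rim (laid on a flat top, origin 8 mm up).
- lid_knob (a point): middle of the lid's black bar knob, 28 mm above the lid's origin, same axes: the bar is 60 mm long (y), 18 mm across (x), 16 mm high, with its underside 14 mm above the plate, on two posts 12 mm thick.
- dip_cup_1: dip cup with sauce, round, 65 mm wide at the rim, about 56 mm at the foot, 37 mm high, wall 2 to 4 mm, 90 g; may be absent. Origin: centre of its underside, z up. Starts on the table to the left of the folded towel. All cups are alike in shape.
- dip_cup_2: dip cup with sauce, round, 65 mm wide at the rim, about 56 mm at the foot, 37 mm high, wall 2 to 4 mm, 90 g; may be absent. Origin: centre of its underside, z up. Starts on the table to the left of the folded towel. All cups are alike in shape.
- dip_cup_3: dip cup with sauce, round, 65 mm wide at the rim, about 56 mm at the foot, 37 mm high, wall 2 to 4 mm, 90 g; may be absent. Origin: centre of its underside, z up. Starts on the table to the left of the folded towel. All cups are alike in shape.
- dip_cup_4: dip cup with sauce, round, 65 mm wide at the rim, about 56 mm at the foot, 37 mm high, wall 2 to 4 mm, 90 g; may be absent. Origin: centre of its underside, z up. Starts on the table to the left of the folded towel. All cups are alike in shape.
- cup_cover_1: loose steel cover, 45 g: disc 63 x 3 mm, tapered plug 5 mm deep below (52 to 45 mm wide; a cup's mouth is 57), round black knob on top, 19 mm thick, 5 to 21 mm above the origin. Origin: centre of the disc's underside, z up; 37 mm above the cup's origin when seated. Fits any cup; with three cups one cover is left over. Starts on the towel, origin 5 mm above it.
- cup_cover_2: loose steel cover, 45 g: disc 63 x 3 mm, tapered plug 5 mm deep below (52 to 45 mm wide; a cup's mouth is 57), round black knob on top, 19 mm thick, 5 to 21 mm above the origin. Origin: centre of the disc's underside, z up; 37 mm above the cup's origin when seated. Fits any cup; with three cups one cover is left over. Starts on the towel, origin 5 mm above it.
- cup_cover_3: loose steel cover, 45 g: disc 63 x 3 mm, tapered plug 5 mm deep below (52 to 45 mm wide; a cup's mouth is 57), round black knob on top, 19 mm thick, 5 to 21 mm above the origin. Origin: centre of the disc's underside, z up; 37 mm above the cup's origin when seated. Fits any cup; with three cups one cover is left over. Starts on the towel, origin 5 mm above it.
- cup_cover_4: loose steel cover, 45 g: disc 63 x 3 mm, tapered plug 5 mm deep below (52 to 45 mm wide; a cup's mouth is 57), round black knob on top, 19 mm thick, 5 to 21 mm above the origin. Origin: centre of the disc's underside, z up; 37 mm above the cup's origin when seated. Fits any cup; with three cups one cover is left over. Starts on the towel, origin 5 mm above it.
- folded_towel: folded towel lying flat and fixed on the table, used as a mat: 242 (x) x 442 (y) mm, origin at the centre of its underside; its top is 14 mm above the table. The table to its right (-y), from about y = -0.3 to -0.5 m, is clear for laying the lid aside.
- salt_shaker: bystander: white shaker, 41 mm wide, 84 mm high, origin at the centre of its foot
- pepper_shaker: bystander: dark shaker, 41 mm wide, 84 mm high, origin at the centre of its foot
- order_bell: bystander: counter bell, 85 mm wide, 64 mm high, origin at the centre of its foot
Not all that is in view belongs to the job. Leave any green or turquoise look-alike of the dip_cup_1 alone.

How it is judged:
On the way, in this order (a step that is already met when the one before it is completed fails the run):
1. the pan's lid lies flat aside, on the table or the towel (height (world z) of pan_lid below 0.04 m and angle between pan_lid's own z axis and vertical below 0.08 rad and linear speed of pan_lid below 0.02 m/s and contact force between pan_lid and the fingers below 0.1 N), for 0.2 s.
2. every dip cup stands in the open pan with a cover seated on it (x of dip_cup_1 in the frame of food_pan between -0.05 and 0.05 m and y of dip_cup_1 in the frame of food_pan between -0.125 and 0.125 m and z of each of dip_cup_1, dip_cup_2, dip_cup_3, dip_cup_4 in the frame of food_pan below 0.008 m and angle between each of dip_cup_1, dip_cup_2, dip_cup_3, dip_cup_4's own z axis and vertical below 0.08 rad and ((horizontal distance between cup_cover_1 and dip_cup_1 below 0.005 m and z of cup_cover_1 in the frame of dip_cup_1 between 0.034 and 0.0395 m and angle between cup_cover_1's own z axis and vertical below 0.06 rad) or (horizontal distance between cup_cover_2 and dip_cup_1 below 0.005 m and z of cup_cover_2 in the frame of dip_cup_1 between 0.034 and 0.0395 m and angle between cup_cover_2's own z axis and vertical below 0.06 rad) or (horizontal distance between cup_cover_3 and dip_cup_1 below 0.005 m and z of cup_cover_3 in the frame of dip_cup_1 between 0.034 and 0.0395 m and angle between cup_cover_3's own z axis and vertical below 0.06 rad) or (horizontal distance between cup_cover_4 and dip_cup_1 below 0.005 m and z of cup_cover_4 in the frame of dip_cup_1 between 0.034 and 0.0395 m and angle between cup_cover_4's own z axis and vertical below 0.06 rad)) and x of dip_cup_2 in the frame of food_pan between -0.05 and 0.05 m and y of dip_cup_2 in the frame of food_pan between -0.125 and 0.125 m and ((horizontal distance between cup_cover_1 and dip_cup_2 below 0.005 m and z of cup_cover_1 in the frame of dip_cup_2 between 0.034 and 0.0395 m and angle between cup_cover_1's own z axis and vertical below 0.06 rad) or (horizontal distance between cup_cover_2 and dip_cup_2 below 0.005 m and z of cup_cover_2 in the frame of dip_cup_2 between 0.034 and 0.0395 m and angle between cup_cover_2's own z axis and vertical below 0.06 rad) or (horizontal distance between cup_cover_3 and dip_cup_2 below 0.005 m and z of cup_cover_3 in the frame of dip_cup_2 between 0.034 and 0.0395 m and angle between cup_cover_3's own z axis and vertical below 0.06 rad) or (horizontal distance between cup_cover_4 and dip_cup_2 below 0.005 m and z of cup_cover_4 in the frame of dip_cup_2 between 0.034 and 0.0395 m and angle between cup_cover_4's own z axis and vertical below 0.06 rad)) and x of dip_cup_3 in the frame of food_pan between -0.05 and 0.05 m and y of dip_cup_3 in the frame of food_pan between -0.125 and 0.125 m and ((horizontal distance between cup_cover_1 and dip_cup_3 below 0.005 m and z of cup_cover_1 in the frame of dip_cup_3 between 0.034 and 0.0395 m and angle between cup_cover_1's own z axis and vertical below 0.06 rad) or (horizontal distance between cup_cover_2 and dip_cup_3 below 0.005 m and z of cup_cover_2 in the frame of dip_cup_3 between 0.034 and 0.0395 m and angle between cup_cover_2's own z axis and vertical below 0.06 rad) or (horizontal distance between cup_cover_3 and dip_cup_3 below 0.005 m and z of cup_cover_3 in the frame of dip_cup_3 between 0.034 and 0.0395 m and angle between cup_cover_3's own z axis and vertical below 0.06 rad) or (horizontal distance between cup_cover_4 and dip_cup_3 below 0.005 m and z of cup_cover_4 in the frame of dip_cup_3 between 0.034 and 0.0395 m and angle between cup_cover_4's own z axis and vertical below 0.06 rad)) and x of dip_cup_4 in the frame of food_pan between -0.05 and 0.05 m and y of dip_cup_4 in the frame of food_pan between -0.125 and 0.125 m and ((horizontal distance between cup_cover_1 and dip_cup_4 below 0.005 m and z of cup_cover_1 in the frame of dip_cup_4 between 0.034 and 0.0395 m and angle between cup_cover_1's own z axis and vertical below 0.06 rad) or (horizontal distance between cup_cover_2 and dip_cup_4 below 0.005 m and z of cup_cover_2 in the frame of dip_cup_4 between 0.034 and 0.0395 m and angle between cup_cover_2's own z axis and vertical below 0.06 rad) or (horizontal distance between cup_cover_3 and dip_cup_4 below 0.005 m and z of cup_cover_3 in the frame of dip_cup_4 between 0.034 and 0.0395 m and angle between cup_cover_3's own z axis and vertical below 0.06 rad) or (horizontal distance between cup_cover_4 and dip_cup_4 below 0.005 m and z of cup_cover_4 in the frame of dip_cup_4 between 0.034 and 0.0395 m and angle between cup_cover_4's own z axis and vertical below 0.06 rad))), for 0.2 s.
At the end, for the whole second after the job is handed in: every cup upright in the pan (0.08 rad), a cover seated on each (5 mm off centre, 34 to 39.5 mm above the cup's underside, 0.06 rad); lid seated on the pan (6 mm off centre each way, plate 62 to 68 mm above the pan's underside, level to 0.03 rad, turned under 0.06 rad); all at rest (all of step 2 and x of pan_lid in the frame of food_pan between -0.006 and 0.006 m and y of pan_lid in the frame of food_pan between -0.006 and 0.006 m and z of pan_lid in the frame of food_pan between 0.062 and 0.068 m and angle between pan_lid's own z axis and vertical below 0.03 rad and angle between the x axis of pan_lid and the x axis of food_pan, either way round below 0.06 rad and linear speed of each of food_pan, pan_lid, dip_cup_1, dip_cup_2, dip_cup_3, dip_cup_4 below 0.02 m/s); the robot touches nothing.
It fails at once if the salt shaker is pushed more than 30 mm away or knocked over (distance of salt_shaker from where it was at the start of the episode above 0.03 m or angle between salt_shaker's own z axis and vertical above 0.5 rad).
It fails at once if the pepper shaker is pushed more than 30 mm away or knocked over (distance of pepper_shaker from where it was at the start of the episode above 0.03 m or angle between pepper_shaker's own z axis and vertical above 0.5 rad).
It fails at once if the order bell is pushed more than 30 mm away or knocked over (distance of order_bell from where it was at the start of the episode above 0.03 m or angle between order_bell's own z axis and vertical above 0.5 rad).
Of dip_cup_1, dip_cup_2, dip_cup_3, dip_cup_4 only 3 to 4 are there at a start; the rules pass over those that are not, and their reading is None.
At some moment in a run one of dip_cup_1, dip_cup_2, dip_cup_3, dip_cup_4 may be knocked a few centimetres aside while the robot is not near it.
Once in a run the grip may slacken for a moment while it holds something.
It also fails if it takes over 210 s, if anything falls off the work surface, if the arm or the gripper's body presses on something with over 40 N, if the wrist force passes 120 N, or if a joint passes its speed limit or range.

## Working session

There is one attempt and no reset: what is moved stays moved. The work goes in short steps, Python scripts to look and compute and a shell command to move; the robot and the scene stay as the last step left them, time stands still between calls to the robot, and variables do not carry over. Pictures are saved under pics/ and viewed, about 12 in all and at most 16, crops included, and the job is handed in when it is done.

```bash
mkdir -p pics; cat > h.py <<'E'
import numpy as np, cv2, json
from station import manip, eyes, workorder
from scipy.spatial.transform import Rotation as R
def snap(n, save=None):
    s=eyes.snapshot(n); s['f']=s['frame'].shape[0]/2/np.tan(np.radians(s['vfov'])/2)
    s['R']=cv2.Rodrigues(np.array(s['rvec'],float))[0]; s['t']=np.array(s['tvec'],float).ravel()
    if save: cv2.imwrite('pics/'+save+'.png', s['frame'][:,:,::-1])
    return s
def ray(s,u,v,z):
    d=s['R'].T@np.array([(u-s['cx'])/s['f'],(v-s['cy'])/s['f'],1]); c=-s['R'].T@s['t']
    return c+d*(z-c[2])/d[2]
def proj(s,p):
    q=s['R']@np.array(p,float)+s['t']; return q[:2]/q[2]*s['f']+[s['cx'],s['cy']]
def st():
    m=manip.sense(); r=R.from_quat(m['tool_rot'])
    print('t',round(m['t'],2),'tcp',np.round(m['tcp_pos'],4),'q',np.round(m['q'],2),'F',np.round(m['force'],1),'gap',round(m['finger_gap'],3))
    print('axes(cols x,y,z)\n',np.round(r.as_matrix(),3)); return m,r
E
python3 - <<'E'
from h import *
st(); print(manip.hold_point_z)
for n in ['scene','top','wrist']:
    s=snap(n,n+'0'); print(n,s['vfov'],s['cx'],s['cy'],'cam',np.round(-s['R'].T@s['t'],3))
E
```

```text
t 0.0 tcp [0.2307 0.58   0.2015] q [ 1.01  0.53  1.43  0.    1.18 -0.18] F [-0.6  0.5  0.4] gap 1.004
axes(cols x,y,z)
 [[ 0.929 -0.001  0.37 ]
 [-0.37  -0.002  0.929]
 [-0.    -1.    -0.002]]
0.0187
scene 57.04735881034846 315.7079053954997 239.3611218478605 cam [-0.127 -0.573  0.742]
top 55.20667084141198 320.6963826914856 237.24686491476913 cam [0.408 0.108 1.445]
wrist 63.99264205224288 317.44500809974335 236.56853398535458 cam [0.155 0.611 0.373]
```

View pics/top0.png

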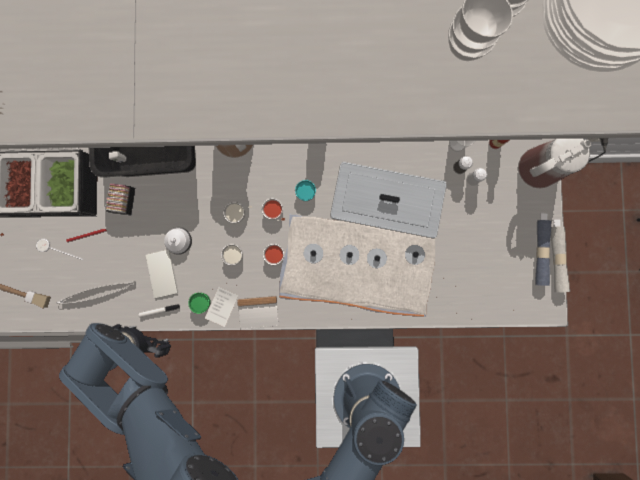

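View pics/scene0.png

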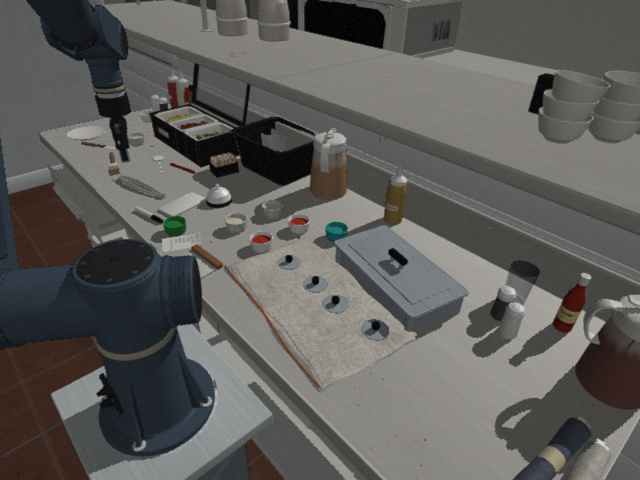

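```bash
python3 - <<'E'
from h import *
s=snap('top'); c=snap('scene')
def tri(a,b):
    A=[];B=[]
    for S,(u,v) in ((s,a),(c,b)):
        d=S['R'].T@np.array([(u-S['cx'])/S['f'],(v-S['cy'])/S['f'],1]); d/=np.linalg.norm(d); o=-S['R'].T@S['t']
        P=np.eye(3)-np.outer(d,d); A.append(P);B.append(P@o)
    return np.linalg.lstsq(np.vstack(A),np.hstack(B),rcond=None)[0]
for n,p,z in [('cupRedFar',(272,209),.035),('cupRedNear',(274,254),.035),('grey',(233,212),.035),('white',(232,255),.035),('turq',(305,190),.035),('green',(200,303),.035),
 ('cv1',(313,254),.04),('cv2',(349,255),.04),('cv3',(377,259),.04),('cv4',(415,255),.04),('knob',(389.5,198.5),.101),('knobL',(380,196.5),.101),('knobR',(399,200),.101),
 ('pan c1',(339,164),.07),('pan c2',(446,183),.07),('pan c3',(434,238),.07),('pan c4',(330,220),.07),('salt',(481,174),.08),('pepper',(466,165),.08),('bell',(178,240),.03),('tow1',(292,217),.014),('tow2',(436,240),.014),('tow3',(281,297),.014),('tow4',(426,314),.014)]:
    print(n,np.round(ray(s,*p,z),3))
print('knob tri',tri((389.5,198.5),(398,257)),'cv1',tri((313,254),(289,258)),'shelf edge',tri((134,143),(250,78)))
f=s['frame'];cv2.imwrite('pics/crop.png',cv2.resize(f[130:330,140:500],None,fx=2.2,fy=2.2,interpolation=cv2.INTER_CUBIC)[:,:,::-1])
E
```

```text
cupRedFar [0.585 0.284 0.035]
cupRedNear [0.446 0.279 0.035]
grey [0.578 0.405 0.035]
white [0.445 0.409 0.035]
turq [0.643 0.181 0.035]
green [0.299 0.508 0.035]
cv1 [0.444 0.159 0.04 ]
cv2 [0.439 0.049 0.04 ]
cv3 [ 0.426 -0.036  0.04 ]
cv4 [ 0.436 -0.152  0.04 ]
knob [ 0.602 -0.071  0.101]
knobL [ 0.609 -0.043  0.101]
knobR [ 0.597 -0.098  0.101]
pan c1 [0.715 0.075 0.07 ]
pan c2 [ 0.651 -0.245  0.07 ]
pan c3 [ 0.486 -0.204  0.07 ]
pan c4 [0.545 0.105 0.07 ]
salt [ 0.674 -0.347  0.08 ]
pepper [ 0.702 -0.304  0.08 ]
bell [0.494 0.578 0.03 ]
tow1 [0.562 0.224 0.014]
tow2 [ 0.482 -0.223  0.014]
tow3 [0.313 0.261 0.014]
tow4 [ 0.255 -0.186  0.014]
knob tri [ 0.60367561 -0.07205183  0.09109175] cv1 [0.44509475 0.15841853 0.03272407] shelf edge [0.68549332 0.59101177 0.36457888]
```

View pics/crop.png

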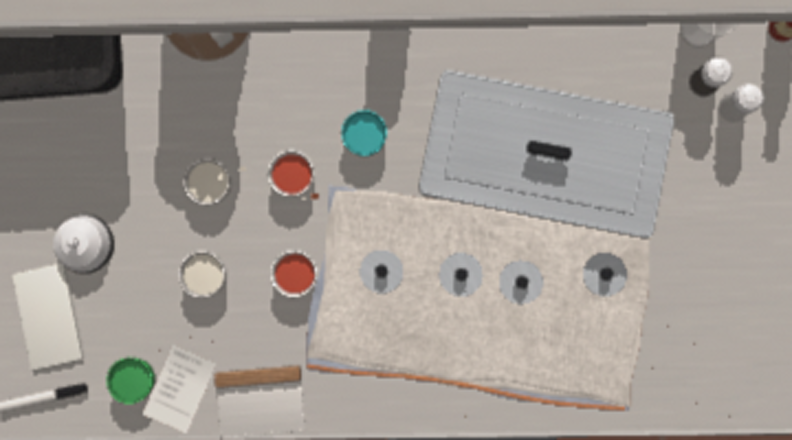

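```bash
cat >> h.py <<'E'
def plan(x,y,z,h=None):
    """shift (cm, tool axes) and turn from the present pose"""
    m=manip.sense(); M=R.from_quat(m['tool_rot']).as_matrix(); p=np.array(m['tcp_pos'])
    hh=np.arctan2(M[1,2],M[0,2]); d=M.T@(np.array([x,y,z])-p)*100
    tr=0 if h is None else (hh-h+np.pi/2)%np.pi-np.pi/2
    print(f"t {m['t']:.1f} tcp {np.round(p,4)} head {hh:.3f} q6 {m['q'][5]:.2f} gap {m['finger_gap']:.3f} F {np.round(m['force'],1)} -> [{d[0]:.2f},{d[1]:.2f},{d[2]:.2f}],{tr:.3f}")
E
python3 -c "
from h import *
plan(.602,-.071,.2,-.2)"
```

```text
t 0.2 tcp [0.2309 0.5804 0.202 ] head 1.192 q6 -0.18 gap 1.002 F [0.3 0.9 0.3] -> [58.57,0.24,-46.80],1.392
```

```bash
python3 -m jog '[[[29,0.2,-23.4],0.7],[[29,0.2,-23.4],0.7],[[29,0.2,-23.4],0.7],[[29,0.2,-23.4],0.7],[[29,0.2,-23.4],0.7],[[29,0.2,-23.4],0.7],[[29,0.2,-23.4],0.7],[[29,0.2,-23.4],0.7],[[58.6,0.2,-46.8],1.39],[[58.6,0.2,-46.8],1.39],[[58.6,0.2,-46.8],1.39],[[58.6,0.2,-46.8],1.39],[[58.6,0.2,-46.8],1.39],[[58.6,0.2,-46.8],1.39],[[58.6,0.2,-46.8],1.39],[[58.6,0.2,-46.8],1.39],[[58.6,0.2,-46.8],1.39],[[58.6,0.2,-46.8],1.39],[[58.6,0.2,-46.8],1.39],[[58.6,0.2,-46.8],1.39]]' 
python3 -c "
from h import *
plan(.602,-.071,.2,-.2); snap('wrist','w1')"
```

```text
t: 1.92
tcp_pos: [0.6034, -0.0733, 0.2001]
tool_rot: [0.447, -0.548, 0.548, -0.447]
force: [0.8, -0.5, 0.1]
finger_gap: 1.0
t 1.9 tcp [ 0.6034 -0.0733  0.2001] head -0.202 q6 -0.10 gap 1.000 F [ 0.8 -0.5  0.1] -> [-0.20,0.01,-0.18],-0.002
```

View pics/w1.png

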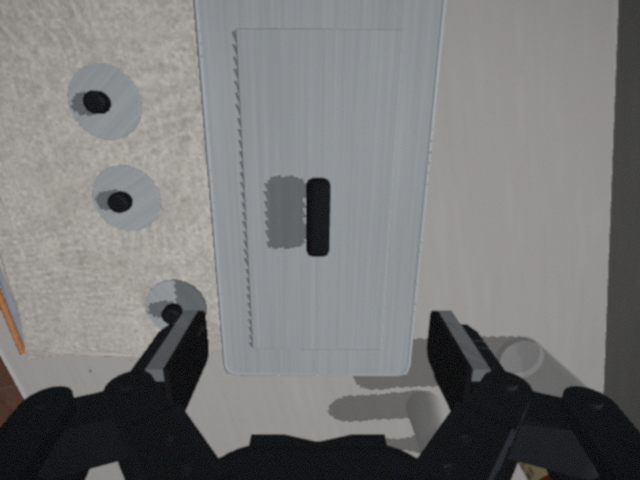

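```bash
cat >> h.py <<'E'
def blob(s,mask,near=None,amin=30):
    n,l,stt,c=cv2.connectedComponentsWithStats(mask.astype(np.uint8))
    k=[i for i in range(1,n) if stt[i,4]>=amin]
    if near is not None: k=sorted(k,key=lambda i:np.hypot(*(c[i]-near)))
    i=k[0]; ct=cv2.findContours((l==i).astype(np.uint8),0,2)[0]
    return c[i],stt[i],max(ct,key=len)
E
python3 - <<'E'
from h import *
s=snap('wrist'); g=s['frame'].max(2)
c,b,ct=blob(s,g<45,(318,217)); r=cv2.minAreaRect(ct); box=cv2.boxPoints(r)
P=np.array([ray(s,*p,.102) for p in box]); print(c,b,r); 
e=[P[(i+1)%4]-P[i] for i in range(2)]; print('sizes',[np.linalg.norm(v) for v in e]); L=max(e,key=np.linalg.norm)
print('centre',P.mean(0),'yaw',np.arctan(-L[0]/L[1]))
# lid side edges, z .072 (plate top)
for row in (100,300):
    d=np.abs(np.diff(cv2.GaussianBlur(s['frame'],(5,5),0).astype(int).sum(2)[row]));print(row,np.where(d>25)[0])
E
```

```text
[319.88224299 218.36573209] [ 309  181   23   77 1605] ((320.0, 219.0), (76.0, 22.0), 90.0)
sizes [np.float64(0.015495883097641555), np.float64(0.05746115040111845)]
centre [ 0.60423399 -0.06753425  0.102     ] yaw -0.1882311305985258
100 [ 75  76  84  85  86  87 109 110 111 112 113 202 203 205 238 239 242 243
 436 615 616 617 618]
300 [176 177 178 204 205 206 207 218 219 252 607 608 609 610]
```

```bash
python3 -c "
from h import *
plan(.604,-.0675,.079,-.192)"
```

```text
t 2.0 tcp [ 0.6015 -0.0703  0.2   ] head -0.198 q6 -0.10 gap 0.996 F [-0.3  1.4 -0.8] -> [-0.31,12.10,0.21],-0.006
```

```bash
python3 -m jog '[[[-0.3,4,0.2],-0.006],[[-0.3,8,0.2],-0.006],[[-0.3,10,0.2],-0.006],[[-0.3,11,0.2],-0.006],[[-0.3,12.1,0.2],-0.006],[[-0.3,12.1,0.2],-0.006]]' 6
python3 -m jog '[[[0,0,0],0],[[0,0,0],0],[[0,0,0],0],[[0,0,0],0],[[0,0,0],0],[[0,0,0],0],[[0,0,0],0],[[0,0,0],0]]' 0 60
python3 -m jog '[[[0,-2,0],0],[[0,-4,0],0],[[0,-6,0],0],[[0,-8,0],0],[[0,-8,0],0],[[0,-8,0],0]]'
python3 -c "
from h import *
plan(.45,-.40,.16,-.192); snap('wrist','w2')"
```

```text
t: 2.52
tcp_pos: [0.6039, -0.067, 0.0783]
tool_rot: [-0.451, 0.546, -0.545, 0.45]
force: [-0.0, -0.3, -0.5]
finger_gap: 0.705
t: 3.18
tcp_pos: [0.6051, -0.0684, 0.0796]
tool_rot: [0.45, -0.546, 0.546, -0.45]
force: [0.5, 0.3, -0.3]
finger_gap: -0.003
t: 3.68
tcp_pos: [0.6058, -0.0685, 0.1605]
tool_rot: [0.449, -0.545, 0.546, -0.45]
force: [-0.3, 0.4, -0.0]
finger_gap: 0.004
t 3.7 tcp [ 0.6058 -0.0685  0.1605] head -0.192 q6 -0.10 gap 0.004 F [-0.3  0.4 -0. ] -> [35.51,0.04,-8.96],-0.000
```

View pics/w2.png

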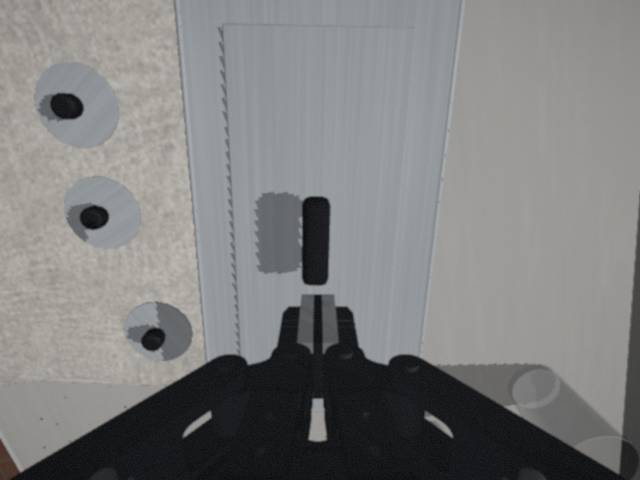

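```bash
python3 - <<'E'
from h import *
s=snap('wrist'); print('tcp',proj(s,manip.sense()['tcp_pos']),'below .102',proj(s,(.6058,-.0685,.102)), 'below .19',proj(s,(.6058,-.0685,.19)))
print('cam',-s['R'].T@s['t'],'look',s['R'][2])
t=snap('top');c=snap('scene')
g=t['frame'].max(2); k=blob(t,g<50,(389,198))[0]; print('topcam knob px',k,ray(t,*k,.102))
g=c['frame'].max(2); k2=blob(c,g<50,(398,257))[0]; print('scenecam',k2,ray(c,*k2,.1))
cv2.imwrite('pics/z1.png',cv2.resize(c['frame'][180:340,300:500],None,fx=4,fy=3.7)[:,:,::-1])
E
```

```text
tcp [316.93336729 283.04030659] below .102 [319.82319523 244.56137746] below .19 [320.96226589 316.23165773]
cam [0.6200022  0.01200697 0.33032052] look [-0.06090079 -0.31149582 -0.94829397]
topcam knob px [395.82524272 196.68932039] [ 0.60702421 -0.08914967  0.102     ]
scenecam [397.58219178 256.63013699] [ 0.59417708 -0.07738624  0.1       ]
```

View pics/z1.png

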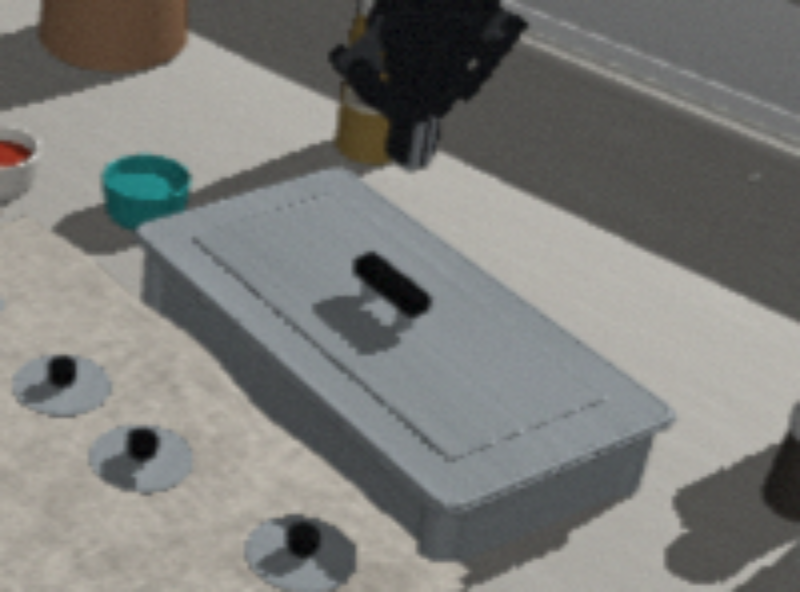

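```bash
python3 - <<'E'
from h import *
c=snap('scene'); p=manip.sense()['tcp_pos']; print(p,proj(c,p))
for z in (.1,.13,.15,.17,.19,.21): print(z,proj(c,(p[0],p[1],z)))
# visible fingertip rows in the wrist view
s=snap('wrist');print('wrist',proj(s,p))
g=c['frame'].astype(int); print('knob tri check; scene proj of knob est',proj(c,(.604,-.0675,.094)))
E
```

```text
[ 0.60402818 -0.06804653  0.15800449] [400.20741975 233.61975804]
0.1 [397.20349759 253.28270995]
0.13 [398.73362668 243.26685295]
0.15 [399.78156638 236.40729182]
0.17 [400.85265019 229.39623484]
0.19 [401.9476534  222.22860721]
0.21 [403.06738632 214.89910491]
wrist [318.12006847 283.85842033]
knob tri check; scene proj of knob est [396.72246181 255.14984539]
```

```bash
python3 -m jog '[[[0,3,0],0],[[0,6,0],0],[[0,8.2,0],0],[[0,8.2,0],0],[[0,8.2,0],0]]' 5
python3 -m jog '[[[0,0.3,0],0],[[0,0.6,0],0],[[0,0.6,0],0]]'
python3 -m jog '[[[0,0.3,0],0],[[0,0.3,0],0],[[0,0.3,0],0]]'
python3 - <<'E'
from h import *
c=snap('scene');p=manip.sense()['tcp_pos']; print(p,proj(c,p))
cv2.imwrite('pics/z2.png',cv2.resize(c['frame'][200:320,330:470],None,fx=5,fy=5)[:,:,::-1])
E
```

```text
t: 4.4
tcp_pos: [0.6038, -0.068, 0.0759]
tool_rot: [-0.451, 0.547, -0.544, 0.449]
force: [0.4, 0.3, 0.4]
finger_gap: 0.592
t: 4.65
tcp_pos: [0.6058, -0.0685, 0.0724]
tool_rot: [0.449, -0.545, 0.546, -0.45]
force: [-0.2, -0.7, 0.3]
finger_gap: 0.582
t: 4.9
tcp_pos: [0.6052, -0.0683, 0.0689]
tool_rot: [0.45, -0.545, 0.546, -0.45]
force: [-0.1, -0.2, -0.2]
finger_gap: 0.582
[ 0.60516686 -0.0683079   0.0688381 ] [396.04308321 263.21912886]
```

View pics/z2.png

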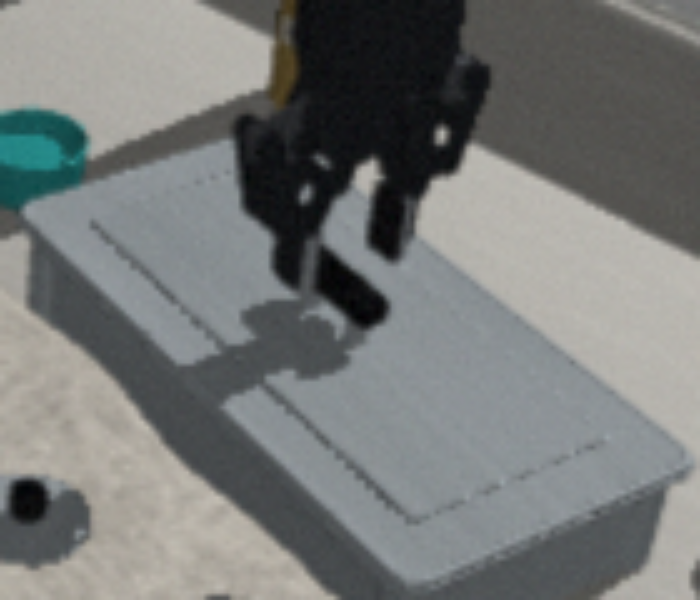

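```bash
python3 -m jog '[[[0,0.4,0],0],[[0,0.4,0],0],[[0,0.4,0],0]]'
python3 -m jog '[[[0,0.4,0],0],[[0,0.4,0],0],[[0,0.4,0],0]]'
python3 -m jog '[[[0,0,0],0],[[0,0,0],0],[[0,0,0],0],[[0,0,0],0],[[0,0,0],0],[[0,0,0],0],[[0,0,0],0],[[0,0,0],0]]' 0 60

```

```text
t: 5.2
tcp_pos: [0.6048, -0.0682, 0.0642]
tool_rot: [-0.45, 0.546, -0.545, 0.45]
force: [-0.2, 0.2, -0.7]
finger_gap: 0.587
t: 5.45
tcp_pos: [0.6048, -0.0682, 0.0602]
tool_rot: [-0.45, 0.546, -0.545, 0.45]
force: [0.6, -0.3, -0.6]
finger_gap: 0.58
t: 6.12
tcp_pos: [0.6052, -0.0683, 0.0609]
tool_rot: [0.45, -0.545, 0.546, -0.45]
force: [-0.5, -0.5, 4.3]
finger_gap: 0.187
```

```bash
python3 -m jog '[[[0,-1,0],0],[[0,-2,0],0],[[0,-4,0],0],[[0,-6,0],0],[[0,-8,0],0],[[0,-10,0],0],[[0,-11,0],0],[[0,-11,0],0],[[0,-11,0],0]]'
python3 -c "
from h import *
plan(.45,-.41,.17,-1.57)"
```

```text
t: 6.87
tcp_pos: [0.6048, -0.0682, 0.1706]
tool_rot: [0.45, -0.546, 0.546, -0.45]
force: [-0.9, 0.2, -5.0]
finger_gap: 0.189
t 6.9 tcp [ 0.6048 -0.0682  0.1706] head -0.192 q6 -0.10 gap 0.189 F [-0.9  0.2 -5. ] -> [36.50,0.06,-8.67],1.378
```

```bash
python3 -m jog '[[[2.4,0,-0.6],0.09],[[4.8,0,-1.2],0.18],[[7.2,0,-1.7],0.27],[[9.6,0,-2.3],0.36],[[12,0,-2.9],0.45],[[14.4,0,-3.5],0.54],[[16.8,0,-4.0],0.64],[[19.2,0,-4.6],0.73],[[21.6,0,-5.2],0.82],[[24,0,-5.8],0.91],[[26.4,0,-6.3],1.0],[[28.8,0,-6.9],1.09],[[31.2,0,-7.5],1.18],[[33.6,0,-8.1],1.27],[[36.5,0,-8.7],1.38],[[36.5,0,-8.7],1.38],[[36.5,0,-8.7],1.38],[[36.5,0,-8.7],1.38]]'
python3 - <<'E'
from h import *
plan(.45,-.41,.0608-.057,-1.57); snap('top','t3'); 
E
```

```text
t: 8.37
tcp_pos: [0.449, -0.4087, 0.1687]
tool_rot: [-0.0, 0.709, -0.706, -0.001]
force: [-0.8, 0.8, -5.1]
finger_gap: 0.19
t 8.4 tcp [ 0.449  -0.4087  0.1687] head -1.572 q6 0.65 gap 0.190 F [-0.8  0.8 -5.1] -> [-0.14,16.49,0.20],-0.002
```

View pics/t3.png

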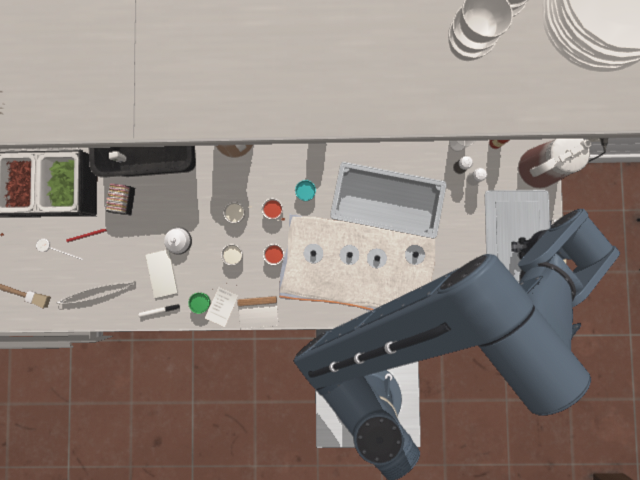

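```bash
python3 -m jog '[[[-0.1,3,0.1],0],[[-0.1,6,0.1],0],[[-0.1,9,0.1],0],[[-0.1,12,0.1],0],[[-0.1,14,0.1],0],[[-0.1,15,0.1],0],[[-0.1,16,0.1],0],[[-0.1,16,0.1],0],[[-0.1,16,0.1],0]]'
python3 -m jog '[[[0,0.3,0],0],[[0,0.5,0],0],[[0,0.5,0],0],[[0,0.5,0],0]]'
python3 -m jog '[[[0,0,0],0],[[0,0,0],0],[[0,0,0],0],[[0,0,0],0],[[0,0,0],0]]' 5
python3 -m jog '[[[0,-4,0],0],[[0,-8,0],0],[[0,-12,0],0],[[0,-16,0],0],[[0,-20,0],0],[[0,-20,0],0]]' 8.5
python3 - <<'E'
from h import *
plan(.446,.279,.2,0.); t=snap('top'); s=snap('wrist','w3')
for n,u,v in [('handle',536,250)]: print(ray(t,u,v,.02))
g=s['frame'].max(2); c,b,ct=blob(s,g<50,proj(s,(.449,-.41,.045))); r=cv2.minAreaRect(ct); P=np.array([ray(s,*p,.045) for p in cv2.boxPoints(r)])
e=[P[(i+1)%4]-P[i] for i in range(2)];L=max(e,key=np.linalg.norm)
print('lid knob',P.mean(0),[np.linalg.norm(v) for v in e],'yaw',np.arctan2(-L[0],L[1]))
E
```

```text
t: 9.17
tcp_pos: [0.4516, -0.411, 0.011]
tool_rot: [-0.0, -0.707, 0.707, -0.0]
force: [0.2, -0.9, -4.3]
finger_gap: 0.189
t: 9.5
tcp_pos: [0.4512, -0.4113, 0.0062]
tool_rot: [-0.001, -0.707, 0.707, 0.0]
force: [-0.4, -0.7, -4.7]
finger_gap: 0.192
t: 9.92
tcp_pos: [0.4513, -0.4114, 0.006]
tool_rot: [-0.001, -0.707, 0.707, 0.0]
force: [0.0, 0.3, -0.2]
finger_gap: 0.585
t: 10.42
tcp_pos: [0.4547, -0.4155, 0.215]
tool_rot: [-0.004, -0.702, 0.712, -0.004]
force: [0.6, -1.3, 0.1]
finger_gap: 0.996
t 10.4 tcp [ 0.4547 -0.4155  0.215 ] head -1.572 q6 0.65 gap 0.996 F [ 0.6 -1.3  0.1] -> [0.94,0.48,-69.47],1.570
[ 0.44639039 -0.52696205  0.02      ]
lid knob [ 0.45075529 -0.41093096  0.045     ] [np.float64(0.014959336107872836), np.float64(0.05650913505262782)] yaw 1.5731074880637497
```

```bash
python3 -c "
from h import *
plan(.51,.42,.30,-.19)"
```

```text
t 10.5 tcp [ 0.4518 -0.412   0.2081] head -1.572 q6 0.65 gap 0.999 F [ 0.6 -0.2 -0.7] -> [-5.76,-9.53,-83.16],-1.382
```

```bash
python3 -m jog '[[[-2.9,-5,-42],-0.7],[[-2.9,-5,-42],-0.7],[[-2.9,-5,-42],-0.7],[[-2.9,-5,-42],-0.7],[[-2.9,-5,-42],-0.7],[[-2.9,-5,-42],-0.7],[[-2.9,-5,-42],-0.7],[[-2.9,-5,-42],-0.7],[[-2.9,-5,-42],-0.7],[[-5.8,-9.5,-83.2],-1.38],[[-5.8,-9.5,-83.2],-1.38],[[-5.8,-9.5,-83.2],-1.38],[[-5.8,-9.5,-83.2],-1.38],[[-5.8,-9.5,-83.2],-1.38],[[-5.8,-9.5,-83.2],-1.38],[[-5.8,-9.5,-83.2],-1.38],[[-5.8,-9.5,-83.2],-1.38],[[-5.8,-9.5,-83.2],-1.38],[[-5.8,-9.5,-83.2],-1.38],[[-5.8,-9.5,-83.2],-1.38]]'
python3 -m jog '[[[0,0,0],0],[[0,0,0],0],[[0,0,0],0]]'
python3 - <<'E'
from h import *
plan(.51,.42,.3,-.19); s=snap('wrist','w4')
E
```

```text
t: 12.18
tcp_pos: [0.5082, 0.4164, 0.2972]
tool_rot: [-0.452, 0.546, -0.545, 0.448]
force: [1.2, -0.7, 0.3]
finger_gap: 0.993
t: 12.43
tcp_pos: [0.5084, 0.414, 0.2973]
tool_rot: [-0.452, 0.546, -0.545, 0.448]
force: [1.1, 0.2, -0.1]
finger_gap: 0.994
t 12.4 tcp [0.5084 0.414  0.2973] head -0.191 q6 0.71 gap 0.994 F [ 1.1  0.2 -0.1] -> [-0.62,-0.27,0.04],-0.001
```

View pics/w4.png

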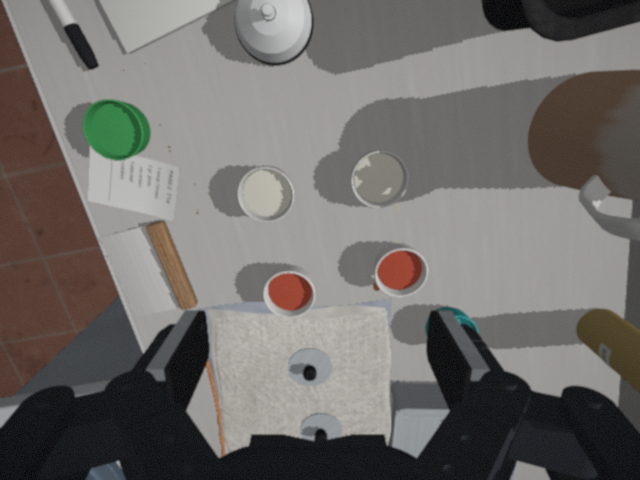

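```bash
python3 - <<'E'
from h import *
s=snap('wrist')
for n,b in dict(redN=(264,316,271,315),redF=(374,428,248,297),white=(238,294,166,220),grey=(351,408,150,206)).items():
    c=ray(s,(b[0]+b[1])/2,(b[2]+b[3])/2,.036); w=np.linalg.norm(ray(s,b[0],(b[2]+b[3])/2,.036)-ray(s,b[1],(b[2]+b[3])/2,.036)); print(n,np.round(c,4),'w',round(w,4))
    plan(c[0],c[1],.08,-.19)
hsv=cv2.cvtColor(s['frame'],cv2.COLOR_RGB2HSV); red=((hsv[...,0]<8)|(hsv[...,0]>174))&(hsv[...,1]>150)&(hsv[...,2]>70)
for p in ((290,292),(401,272)): print(blob(s,red,p,200)[0], ray(s,*blob(s,red,p,200)[0],.03))
E
```

```text
redN [0.4473 0.284  0.036 ] w 0.0651
t 12.5 tcp [0.5091 0.4131 0.2984] head -0.193 q6 0.71 gap 0.995 F [-0.5  0.1  0. ] -> [13.81,21.89,-3.52],-0.003
redF [0.5871 0.2855 0.036 ] w 0.0662
t 12.5 tcp [0.5091 0.4131 0.2984] head -0.193 q6 0.71 gap 0.995 F [-0.5  0.1  0. ] -> [10.97,21.85,10.16],-0.003
white [0.4475 0.4135 0.036 ] w 0.0642
t 12.5 tcp [0.5091 0.4131 0.2984] head -0.193 q6 0.71 gap 0.995 F [-0.5  0.1  0. ] -> [1.09,21.86,-6.00],-0.003
grey [0.5775 0.4059 0.036 ] w 0.0644
t 12.5 tcp [0.5091 0.4131 0.2984] head -0.193 q6 0.71 gap 0.995 F [-0.5  0.1  0. ] -> [-0.66,21.83,6.91],-0.003
[289.00624442 290.87243533] [0.44567587 0.28420848 0.03      ]
[399.21534653 269.08993399] [0.58634041 0.28757265 0.03      ]
```

```bash
python3 -m jog '[[[3.5,3,-0.9],0],[[7,6,-1.8],0],[[10.5,9,-2.7],0],[[13.8,12,-3.5],0],[[13.8,15,-3.5],0],[[13.8,18,-3.5],0],[[13.8,21.9,-3.5],0],[[13.8,24,-3.5],0],[[13.8,26,-3.5],0],[[13.8,27,-3.5],0],[[13.8,27.8,-3.5],0],[[13.8,27.8,-3.5],0],[[13.8,27.8,-3.5],0]]' 8.5
python3 - <<'E'
from h import *
s=snap('scene'); plan(.4473,.284,.0,-.19); p=manip.sense()['tcp_pos']; print(proj(s,p))
cv2.imwrite('pics/z3.png',cv2.resize(s['frame'][170:290,190:330],None,fx=5,fy=5)[:,:,::-1])
E
```

```text
t: 13.62
tcp_pos: [0.4494, 0.2859, 0.0224]
tool_rot: [0.449, -0.546, 0.546, -0.45]
force: [-0.1, -0.1, 0.3]
finger_gap: 0.997
t 13.7 tcp [0.4497 0.2862 0.0229] head -0.192 q6 0.55 gap 0.998 F [-0.2 -0.2  0.3] -> [0.26,2.28,-0.20],-0.002
[261.55440936 239.29024422]
```

View pics/z3.png

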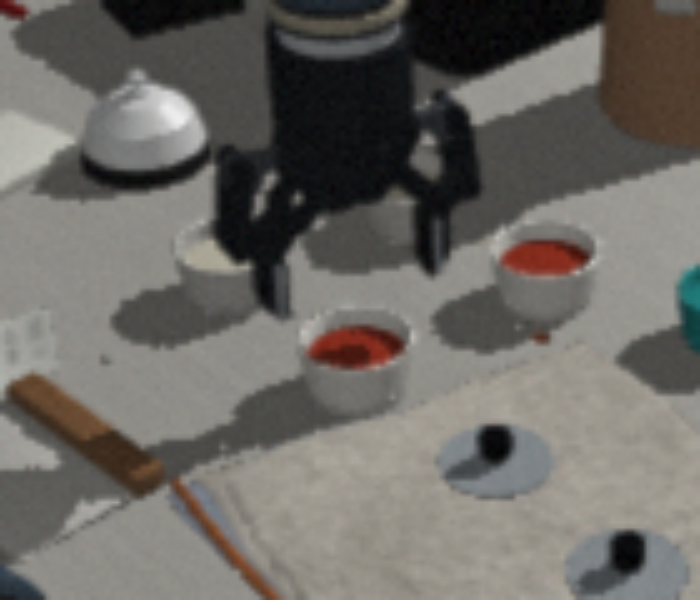

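```bash
python3 -m jog '[[[0.2,1,-0.2],0],[[0.2,2,-0.2],0],[[0.2,3,-0.2],0],[[0.2,3.6,-0.2],0],[[0.2,3.6,-0.2],0]]'
python3 -m jog '[[[0,0.3,0],0],[[0,0.6,0],0],[[0,0.9,0],0],[[0,0.9,0],0]]'
python3 -m jog '[[[0,0,0],0],[[0,0,0],0],[[0,0,0],0],[[0,0,0],0],[[0,0,0],0]]' 0 30

```

```text
t: 14.08
tcp_pos: [0.4458, 0.2843, -0.0153]
tool_rot: [-0.45, 0.546, -0.545, 0.449]
force: [0.7, -0.3, 0.6]
finger_gap: 0.995
t: 14.42
tcp_pos: [0.4464, 0.2845, -0.0235]
tool_rot: [-0.45, 0.546, -0.546, 0.45]
force: [-0.3, 0.1, -0.1]
finger_gap: 0.996
t: 14.83
tcp_pos: [0.4466, 0.2846, -0.0227]
tool_rot: [0.45, -0.546, 0.546, -0.45]
force: [-0.4, 0.1, 3.8]
finger_gap: 0.736
```

```bash
python3 -m jog '[[[0,-1,0],0],[[0,-3,0],0],[[0,-6,0],0],[[0,-9,0],0],[[0,-11,0],0],[[0,-11,0],0],[[0,-11,0],0]]'
python3 -c "
from h import *
plan(.6254,.038,.09,-.19)"
```

```text
t: 15.42
tcp_pos: [0.4473, 0.2849, 0.0882]
tool_rot: [0.449, -0.545, 0.546, -0.451]
force: [-0.5, 0.6, -1.2]
finger_gap: 0.73
t 15.4 tcp [0.4473 0.2849 0.0882] head -0.192 q6 0.55 gap 0.730 F [-0.5  0.6 -1.2] -> [20.83,-0.15,22.20],-0.002
```

```bash
python3 -m jog '[[[2.1,0,2.2],0],[[4.2,0,4.4],0],[[6.3,0,6.6],0],[[8.4,0,8.8],0],[[10.5,0,11],0],[[12.6,0,13.2],0],[[14.7,0,15.4],0],[[16.8,0,17.6],0],[[18.9,0,19.8],0],[[20.8,0,22.2],0],[[20.8,0,22.2],0],[[20.8,0,22.2],0]]'
python3 - <<'E'
from h import *
plan(.6254,.038,-.017,-.19); s=snap('wrist','w5')
E
```

```text
t: 16.42
tcp_pos: [0.6246, 0.0364, 0.0848]
tool_rot: [-0.45, 0.547, -0.546, 0.448]
force: [-0.9, 0.5, -1.8]
finger_gap: 0.733
t 16.4 tcp [0.6246 0.0364 0.0848] head -0.195 q6 0.07 gap 0.733 F [-0.9  0.5 -1.8] -> [-0.17,10.18,0.08],-0.005
```

View pics/w5.png

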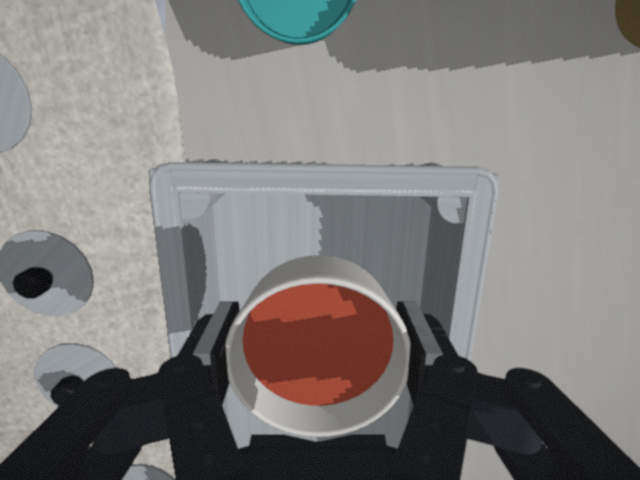

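```bash
python3 - <<'E'
from h import *
s=snap('wrist'); ya=np.array([.189,.982]);xa=np.array([.982,-.189]);C=np.array([.605,-.068])
for n,u,v in [('L',151,175),('R',497.5,178),('topedgeL',200,163),('topedgeR',440,166),('Rlow',480,340)]:
    p=ray(s,u,v,.065)[:2]-C; print(n,'pan x',round(p@xa,4),'y',round(p@ya,4))
print('cup rim centre (carried, z~.14):',[np.round(ray(s,319,356,z),4) for z in (.14,.15)])
plan(.6254,.038,-.017,-.19)
E
```

```text
L pan x -0.0854 y 0.1575
R pan x 0.0871 y 0.1556
topedgeL pan x -0.0604 y 0.1634
topedgeR pan x 0.058 y 0.1616
Rlow pan x 0.0907 y 0.0622
cup rim centre (carried, z~.14): [array([0.6233, 0.0358, 0.14  ]), array([0.6246, 0.0429, 0.15  ])]
t 16.5 tcp [0.6227 0.0385 0.0851] head -0.192 q6 0.07 gap 0.734 F [-0.2 -0.1 -0.8] -> [-0.00,10.21,0.33],-0.002
```

```bash
python3 -m jog '[[[0,3,0.2],0],[[0,6,0.2],0],[[0,8,0.2],0],[[0,9,0.2],0],[[0,9.8,0.2],0],[[0,10.2,0.2],0],[[0,10.2,0.2],0],[[0,10.2,0.2],0]]'
python3 -m jog '[[[0,0,0],0],[[0,0,0],0],[[0,0,0],0],[[0,0,0],0]]' 8.5
python3 -m jog '[[[0,-2,0],0],[[0,-5,0],0],[[0,-9,0],0],[[0,-12,0],0],[[0,-12,0],0]]'
python3 -c "
from h import *
plan(.5871,.2855,.09,-.19)"
```

```text
t: 17.18
tcp_pos: [0.6274, 0.0378, -0.0143]
tool_rot: [0.449, -0.545, 0.546, -0.45]
force: [0.5, 0.2, -1.2]
finger_gap: 0.735
t: 17.52
tcp_pos: [0.6273, 0.0375, -0.0143]
tool_rot: [0.449, -0.545, 0.546, -0.45]
force: [-0.2, -0.2, 0.1]
finger_gap: 0.993
t: 17.93
tcp_pos: [0.6319, 0.0371, 0.1122]
tool_rot: [0.446, -0.542, 0.549, -0.453]
force: [0.3, -0.5, 0.1]
finger_gap: 0.996
t 17.9 tcp [0.6319 0.0371 0.1122] head -0.192 q6 0.07 gap 0.996 F [ 0.3 -0.5  0.1] -> [-23.53,2.11,-9.16],-0.002
```

```bash
cat >> h.py <<'E'
def moved():
    t=snap('top')['frame'][:,:,::-1].astype(int); o=cv2.imread('pics/top0.png').astype(int)
    for n,(u,v) in dict(redN=(274,254),redF=(272,209),white=(232,255),grey=(233,212),cv1=(313,254),cv2=(349,255),cv3=(377,259),cv4=(415,255)).items():
        print(n,round(np.abs(t-o)[v-12:v+13,u-12:u+13].mean(),1),end='  ')
    print()
E
python3 -c "
from h import *
moved();plan(.5871,.2855,.09,-.19)"
```

```text
redN 46.5  redF 13.0  white 15.6  grey 12.7  cv1 34.1  cv2 64.8  cv3 62.3  cv4 17.1  
t 18.0 tcp [0.63   0.0372 0.1093] head -0.192 q6 0.07 gap 0.998 F [-0.2 -0.9 -0.4] -> [-23.55,1.87,-8.96],-0.002
```

```bash
python3 -m jog '[[[-4,0,-1.5],0],[[-8,0,-3],0],[[-12,0,-4.5],0],[[-16,0,-6.1],0],[[-20,0.5,-7.6],0],[[-23.5,1,-9],0],[[-23.5,1.5,-9],0],[[-23.5,1.5,-9],0],[[-23.5,1.5,-9],0]]'
cat >> h.py <<'E'
def red(z=.03,near=None):
    s=snap('wrist'); hsv=cv2.cvtColor(s['frame'],cv2.COLOR_RGB2HSV); m=((hsv[...,0]<8)|(hsv[...,0]>174))&(hsv[...,1]>150)&(hsv[...,2]>60)
    p=manip.sense()['tcp_pos']; c,b,ct=blob(s,m,proj(s,(p[0],p[1],z)),300); (x,y),r=cv2.minEnclosingCircle(ct)
    P=ray(s,x,y,z); print('red at',np.round(P,4),'box',b,'width',np.linalg.norm(ray(s,x-r,y,z)-ray(s,x+r,y,z))); return P
E
python3 - <<'E'
from h import *
P=red(); plan(P[0],P[1],-.020,-.19)
E
```

```text
t: 18.73
tcp_pos: [0.582, 0.285, 0.0884]
tool_rot: [-0.451, 0.546, -0.545, 0.449]
force: [-0.8, -0.0, 0.2]
finger_gap: 0.996
red at [0.587  0.2888 0.03  ] box [ 283  198   85   80 5354] width 0.053414152846876145
t 18.8 tcp [0.5829 0.2843 0.089 ] head -0.193 q6 0.47 gap 0.994 F [-0.8 -0.3 -0.6] -> [-0.54,10.90,0.34],-0.003
```

```bash
python3 -m jog '[[[-0.2,3,0.4],0],[[-0.2,6,0.4],0],[[-0.2,8,0.4],0],[[-0.2,9.5,0.4],0],[[-0.2,10.3,0.4],0],[[-0.2,10.9,0.4],0],[[-0.2,10.9,0.4],0]]'
python3 -m jog '[[[0,0,0],0],[[0,0,0],0],[[0,0,0],0],[[0,0,0],0],[[0,0,0],0]]' 0 30
python3 -m jog '[[[0,-1,0],0],[[0,-3,0],0],[[0,-6,0],0],[[0,-9,0],0],[[0,-11,0],0],[[0,-11,0],0],[[0,-11,0],0]]'
python3 -c "
from h import *
plan(.6118,-.0326,.09,-.19)"
```

```text
t: 19.37
tcp_pos: [0.5876, 0.2852, -0.0199]
tool_rot: [-0.45, 0.546, -0.546, 0.449]
force: [0.1, -0.4, -0.0]
finger_gap: 0.997
t: 19.78
tcp_pos: [0.5888, 0.2868, -0.0174]
tool_rot: [0.449, -0.545, 0.546, -0.451]
force: [-0.2, -2.3, 7.0]
finger_gap: 0.729
t: 20.37
tcp_pos: [0.5881, 0.2872, 0.0924]
tool_rot: [0.449, -0.545, 0.546, -0.451]
force: [0.9, -0.8, -1.5]
finger_gap: 0.732
t 20.4 tcp [0.5881 0.2872 0.0924] head -0.192 q6 0.48 gap 0.732 F [ 0.9 -0.8 -1.5] -> [30.94,0.22,8.42],-0.002
```

```bash
python3 -m jog '[[[2.8,0,0.8],0],[[5.6,0,1.5],0],[[8.4,0,2.3],0],[[11.2,0,3.1],0],[[14,0,3.8],0],[[16.8,0,4.6],0],[[19.6,0,5.3],0],[[22.4,0,6.1],0],[[25.2,0,6.9],0],[[28,0,7.6],0],[[30.9,0,8.4],0],[[30.9,0,8.4],0],[[30.9,0,8.4],0]]'
python3 - <<'E'
from h import *
plan(.6118,-.0326,-.012,-.19); s=snap('wrist','w6'); 
hsv=cv2.cvtColor(s['frame'],cv2.COLOR_RGB2HSV); m=((hsv[...,0]<8)|(hsv[...,0]>174))&(hsv[...,1]>150)&(hsv[...,2]>60)
c,b,ct=blob(s,m,proj(s,(.6254,.038,.033)),300);P=ray(s,*c,.033);C=np.array([.606,-.068]);d=P[:2]-C
print('cup1',P,b,'pan x,y',d@[.982,-.189],d@[.189,.982])
E
```

```text
t: 21.45
tcp_pos: [0.6097, -0.0341, 0.0889]
tool_rot: [-0.45, 0.547, -0.545, 0.448]
force: [-0.7, 0.3, -1.0]
finger_gap: 0.73
t 21.4 tcp [ 0.6097 -0.0341  0.0889] head -0.195 q6 -0.04 gap 0.730 F [-0.7  0.3 -1. ] -> [-0.18,10.09,0.21],-0.005
cup1 [0.62699825 0.03675524 0.033     ] [ 278   76   94   98 7285] pan x,y 0.0008215377272828311 0.10683831079949652
```

```bash
python3 -m jog '[[[0,3,0.2],0],[[0,6,0.2],0],[[0,8,0.2],0],[[0,9,0.2],0],[[0,9.7,0.2],0],[[0,10.2,0.2],0],[[0,10.2,0.2],0],[[0,10.2,0.2],0]]'
python3 -m jog '[[[0,0,0],0],[[0,0,0],0],[[0,0,0],0],[[0,0,0],0]]' 8.5
python3 -m jog '[[[0,-2,0],0],[[0,-5,0],0],[[0,-9,0],0],[[0,-12,0],0],[[0,-14,0],0],[[0,-14,0],0]]'
python3 -c "
from h import *
plan(.4475,.4135,.12,-.19)"
```

```text
t: 22.17
tcp_pos: [0.6136, -0.0328, -0.0105]
tool_rot: [0.45, -0.545, 0.546, -0.45]
force: [0.4, -0.3, -0.5]
finger_gap: 0.733
t: 22.5
tcp_pos: [0.6135, -0.0333, -0.0104]
tool_rot: [0.449, -0.545, 0.546, -0.45]
force: [0.3, -0.0, 0.1]
finger_gap: 0.997
t: 23.0
tcp_pos: [0.6167, -0.0339, 0.1346]
tool_rot: [0.447, -0.542, 0.549, -0.452]
force: [1.1, -0.8, -0.3]
finger_gap: 0.994
t 23.0 tcp [ 0.6167 -0.0339  0.1346] head -0.192 q6 -0.04 gap 0.994 F [ 1.1 -0.8 -0.3] -> [-40.69,1.16,-25.16],-0.002
```

```bash
python3 -m jog '[[[-4,0,-2.5],0],[[-8,0,-5],0],[[-12,0,-7.4],0],[[-16,0,-9.9],0],[[-20,0,-12.4],0],[[-24,0,-14.8],0],[[-27,0.5,-16.7],0],[[-30,0.5,-18.6],0],[[-33,0.5,-20.4],0],[[-36,1,-22.3],0],[[-39,1,-24.1],0],[[-40.7,1,-25.2],0],[[-40.7,1,-25.2],0],[[-40.7,1,-25.2],0],[[-40.7,1,-25.2],0]]'
cat >> h.py <<'E'
def circ(x,y,z,d,tol=.06):
    """circle of diameter d at height z nearest (x,y) in the wrist view"""
    s=snap('wrist'); g=cv2.GaussianBlur(cv2.cvtColor(s['frame'],cv2.COLOR_RGB2GRAY),(5,5),0)
    q=proj(s,(x,y,z)); r=d/2*s['f']/(s['R']@np.array([x,y,z])+s['t'])[2]
    h=cv2.HoughCircles(g,cv2.HOUGH_GRADIENT,1.5,15,param1=80,param2=20,minRadius=int(r*.85),maxRadius=int(r*1.1))
    if h is None: print('none');return
    for u,v,rr in sorted(h[0],key=lambda k:np.hypot(k[0]-q[0],k[1]-q[1]))[:3]:
        print('circ px',round(u),round(v),'r',round(rr),'exp',np.round(q),round(r),'->',np.round(ray(s,u,v,z),4))
    return s
E
python3 - <<'E'
from h import *
s=circ(.4475,.4135,.036,.065); plan(.4475,.4135,-.016,-.19); cv2.imwrite('pics/w7.png',s['frame'][:,:,::-1])
E
```

```text
t: 24.25
tcp_pos: [0.443, 0.4136, 0.1182]
tool_rot: [0.45, -0.545, 0.546, -0.449]
force: [0.1, -0.6, -0.4]
finger_gap: 0.996
circ px 320 232 r 43 exp [324. 231.] 47 -> [0.4446 0.4136 0.036 ]
circ px 272 224 r 44 exp [324. 231.] 47 -> [0.4131 0.4252 0.036 ]
circ px 167 272 r 47 exp [324. 231.] 47 -> [0.3309 0.4045 0.036 ]
t 24.3 tcp [0.4435 0.4132 0.1184] head -0.193 q6 0.76 gap 0.996 F [ 0.1 -1.2 -0.2] -> [-0.12,13.44,0.40],-0.003
```

View pics/w7.png

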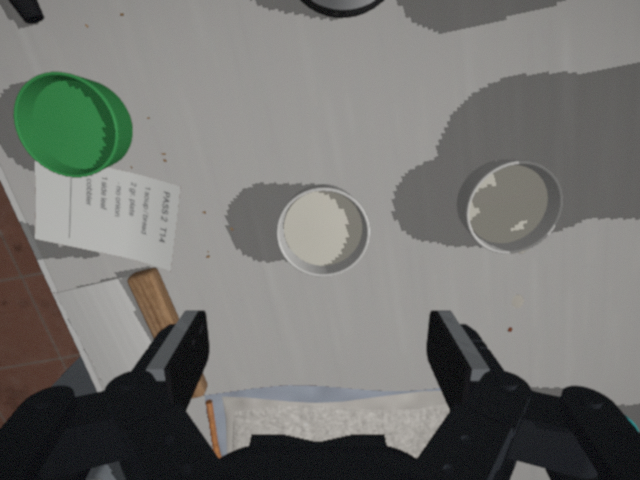

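```bash
python3 -m jog '[[[0,3,0.4],0],[[0,6,0.4],0],[[0,9,0.4],0],[[0,11,0.4],0],[[0,12.5,0.4],0],[[0,13.4,0.4],0],[[0,13.4,0.4],0],[[0,13.4,0.4],0]]'
python3 -m jog '[[[0,0,0],0],[[0,0,0],0],[[0,0,0],0],[[0,0,0],0],[[0,0,0],0]]' 0 30
python3 -m jog '[[[0,-1,0],0],[[0,-3,0],0],[[0,-6,0],0],[[0,-9,0],0],[[0,-11,0],0],[[0,-11,0],0],[[0,-11,0],0]]'
python3 -c "
from h import *
plan(.598,-.1034,.09,-.19)"
```

```text
t: 24.97
tcp_pos: [0.4478, 0.4129, -0.0151]
tool_rot: [0.449, -0.546, 0.546, -0.449]
force: [-0.1, -0.2, -0.3]
finger_gap: 0.997
t: 25.38
tcp_pos: [0.4483, 0.4142, -0.0133]
tool_rot: [0.449, -0.545, 0.546, -0.451]
force: [1.3, -2.2, 7.2]
finger_gap: 0.734
t: 25.97
tcp_pos: [0.4478, 0.4145, 0.0968]
tool_rot: [0.449, -0.545, 0.546, -0.451]
force: [-0.4, -0.3, -1.8]
finger_gap: 0.729
t 26.0 tcp [0.4478 0.4145 0.0968] head -0.192 q6 0.76 gap 0.729 F [-0.4 -0.3 -1.8] -> [47.98,0.62,24.61],-0.002
```

```bash
python3 -m jog '[[[2,0,1],0],[[5,0,2.6],0],[[8,0,4.1],0],[[11,0,5.6],0],[[14,0,7.2],0],[[17,0,8.7],0],[[20,0,10.3],0],[[23,0,11.8],0],[[26,0,13.3],0],[[29,0,14.9],0],[[32,0.5,16.4],0],[[35,0.5,18],0],[[38,0.5,19.5],0],[[41,0.5,21],0],[[44,0.5,22.6],0],[[46.5,0.5,23.8],0],[[48,0.5,24.6],0],[[48,0.5,24.6],0],[[48,0.5,24.6],0]]'
python3 - <<'E'
from h import *
plan(.598,-.1034,-.008,-.19); s=snap('wrist','w8'); 
hsv=cv2.cvtColor(s['frame'],cv2.COLOR_RGB2HSV); m=((hsv[...,0]<8)|(hsv[...,0]>174))&(hsv[...,1]>150)&(hsv[...,2]>60)
C=np.array([.606,-.068])
for q in ((.6254,.038),(.6118,-.0326)):
    c,b,ct=blob(s,m,proj(s,(*q,.033)),300);P=ray(s,*c,.033);d=P[:2]-C
    print('cup',P,b,'pan x,y',d@[.982,-.189],d@[.189,.982])
E
```

```text
t: 27.55
tcp_pos: [0.596, -0.1042, 0.0886]
tool_rot: [-0.45, 0.547, -0.545, 0.449]
force: [0.4, 0.9, -1.8]
finger_gap: 0.734
t 27.6 tcp [ 0.596  -0.1042  0.0886] head -0.194 q6 -0.16 gap 0.734 F [ 0.4  0.9 -1.8] -> [-0.11,9.66,0.21],-0.004
cup [0.62341681 0.01915336 0.033     ] [ 275    0  101   44 3313] pan x,y 0.0006313262125871076 0.08887637263529025
cup [ 0.6134189  -0.03239744  0.033     ] [ 277   74   95   99 7348] pan x,y 0.0005564739643877916 0.03636388279491298
```

```bash
python3 -m jog '[[[0,3,0.2],0],[[0,6,0.2],0],[[0,8,0.2],0],[[0,9,0.2],0],[[0,9.4,0.2],0],[[0,9.7,0.2],0],[[0,9.7,0.2],0],[[0,9.7,0.2],0]]'
python3 -m jog '[[[0,0,0],0],[[0,0,0],0],[[0,0,0],0],[[0,0,0],0]]' 8.5
python3 -m jog '[[[0,-2,0],0],[[0,-5,0],0],[[0,-9,0],0],[[0,-12,0],0],[[0,-14,0],0],[[0,-14,0],0]]'
python3 -c "
from h import *
plan(.5775,.4059,.12,-.19)"
```

```text
t: 28.27
tcp_pos: [0.5999, -0.1046, -0.006]
tool_rot: [0.45, -0.545, 0.546, -0.45]
force: [0.2, 0.7, -0.3]
finger_gap: 0.731
t: 28.6
tcp_pos: [0.5995, -0.105, -0.0065]
tool_rot: [0.449, -0.545, 0.546, -0.45]
force: [-0.4, 0.3, 0.8]
finger_gap: 0.998
t: 29.1
tcp_pos: [0.6026, -0.106, 0.1385]
tool_rot: [0.448, -0.542, 0.549, -0.452]
force: [0.4, -0.0, 0.9]
finger_gap: 0.995
t 29.1 tcp [ 0.6026 -0.106   0.1385] head -0.192 q6 -0.16 gap 0.995 F [ 0.4 -0.   0.9] -> [-49.77,1.63,-12.25],-0.002
```

```bash
python3 -m jog '[[[-4,0,-1],0],[[-8,0,-2],0],[[-12,0,-3],0],[[-16,0,-4],0],[[-20,0,-4.9],0],[[-24,0,-5.9],0],[[-28,0.5,-6.9],0],[[-32,0.5,-7.9],0],[[-36,0.5,-8.9],0],[[-40,1,-9.9],0],[[-44,1,-10.8],0],[[-47,1.4,-11.6],0],[[-49.7,1.4,-12.3],0],[[-49.7,1.4,-12.3],0],[[-49.7,1.4,-12.3],0],[[-49.7,1.4,-12.3],0]]'
python3 - <<'E'
from h import *
s=circ(.5775,.4059,.036,.065); plan(.5775,.4059,-.016,-.19); cv2.imwrite('pics/w9.png',s['frame'][:,:,::-1])
E
```

```text
t: 30.43
tcp_pos: [0.5725, 0.4058, 0.1178]
tool_rot: [0.451, -0.546, 0.546, -0.449]
force: [-0.1, -0.4, 0.4]
finger_gap: 0.994
circ px 323 232 r 45 exp [325. 231.] 47 -> [0.576  0.4056 0.036 ]
circ px 269 221 r 40 exp [325. 231.] 47 -> [0.5411 0.42   0.036 ]
circ px 319 397 r 45 exp [325. 231.] 47 -> [0.5465 0.2687 0.036 ]
t 30.5 tcp [0.5728 0.4053 0.1181] head -0.193 q6 0.65 gap 0.996 F [-0.1  0.2  0.4] -> [-0.17,13.41,0.46],-0.003
```

Grey cup confirmed in place (Hough (323,232), within 2 px of expected).

```bash
python3 -m jog '[[[-0.1,3,0.4],0],[[-0.1,6,0.4],0],[[-0.1,9,0.4],0],[[-0.1,11,0.4],0],[[-0.1,12.5,0.4],0],[[-0.1,13.4,0.4],0],[[-0.1,13.4,0.4],0],[[-0.1,13.4,0.4],0]]'
python3 -m jog '[[[0,0,0],0],[[0,0,0],0],[[0,0,0],0],[[0,0,0],0],[[0,0,0],0]]' 0 30
python3 -m jog '[[[0,-1,0],0],[[0,-3,0],0],[[0,-6,0],0],[[0,-9,0],0],[[0,-11,0],0],[[0,-11,0],0],[[0,-11,0],0]]'
python3 -c "
from h import *
plan(.5846,-.1741,.09,-.19)"
```

```text
t: 31.15
tcp_pos: [0.5779, 0.4065, -0.0147]
tool_rot: [0.449, -0.546, 0.546, -0.45]
force: [0.2, -1.0, -0.8]
finger_gap: 0.993
t: 31.57
tcp_pos: [0.5788, 0.4075, -0.0127]
tool_rot: [0.449, -0.545, 0.546, -0.451]
force: [0.4, -1.0, 6.5]
finger_gap: 0.732
t: 32.15
tcp_pos: [0.578, 0.4074, 0.0968]
tool_rot: [0.449, -0.545, 0.546, -0.451]
force: [-1.0, -0.2, -1.5]
finger_gap: 0.73
t 32.1 tcp [0.578  0.4074 0.0968] head -0.192 q6 0.65 gap 0.730 F [-1.  -0.2 -1.5] -> [56.96,0.59,11.73],-0.002
```

```bash
python3 -m jog '[[[2,0,0.4],0],[[5,0,1],0],[[8.5,0,1.8],0],[[12,0,2.5],0],[[15.5,0,3.2],0],[[19,0,3.9],0],[[22.5,0,4.6],0],[[26,0,5.4],0],[[29.5,0,6.1],0],[[33,0,6.8],0],[[36.5,0.5,7.5],0],[[40,0.5,8.2],0],[[43.5,0.5,9],0],[[47,0.5,9.7],0],[[50.5,0.5,10.4],0],[[53.5,0.5,11],0],[[56,0.5,11.5],0],[[57,0.5,11.7],0],[[57,0.5,11.7],0],[[57,0.5,11.7],0]]'
python3 - <<'E'
from h import *
plan(.5846,-.1741,-.008,-.19); s=snap('wrist','w10')
C=np.array([.606,-.068]); g=cv2.GaussianBlur(cv2.cvtColor(s['frame'],cv2.COLOR_RGB2GRAY),(5,5),0)
E
```

```text
t: 33.82
tcp_pos: [0.5821, -0.174, 0.0886]
tool_rot: [-0.45, 0.547, -0.545, 0.449]
force: [0.1, 0.3, -1.3]
finger_gap: 0.727
t 33.8 tcp [ 0.5821 -0.174   0.0886] head -0.193 q6 -0.28 gap 0.727 F [ 0.1  0.3 -1.3] -> [-0.02,9.66,0.28],-0.003
```

View pics/w10.png

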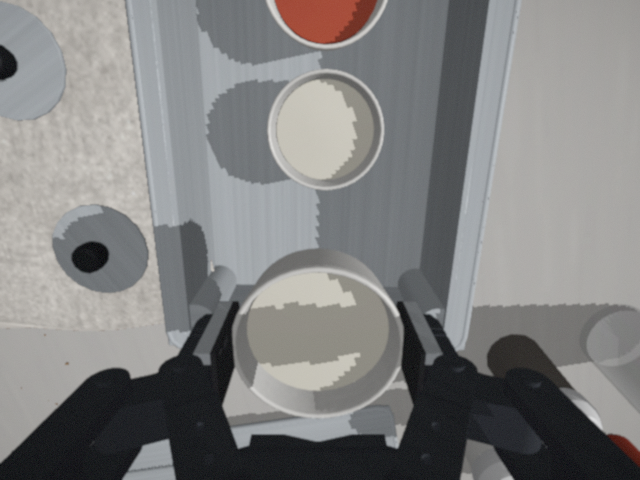

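```bash
python3 -m jog '[[[0,3,0.2],0],[[0,6,0.2],0],[[0,8,0.2],0],[[0,9,0.2],0],[[0,9.4,0.2],0],[[0,9.7,0.2],0],[[0,9.7,0.2],0],[[0,9.7,0.2],0]]'
python3 -m jog '[[[0,0,0],0],[[0,0,0],0],[[0,0,0],0],[[0,0,0],0]]' 8.5
python3 -m jog '[[[0,-2,0],0],[[0,-5,0],0],[[0,-9,0],0],[[0,-12,0],0],[[0,-14,0],0],[[0,-14,0],0]]'
python3 - <<'E'
from h import *
import math
s=snap('wrist'); C=np.array([.606,-.068])
for q in ((.598,-.1034),(.5846,-.1741)): 
    s=circ(*q,.039,.065)
plan(.436,-.152,.09,-.19)
g=s['frame'].max(2)
for q in ((.436,-.152,.04),(.426,-.036,.04)):
    try: c,b,ct=blob(s,g<45,proj(s,q),60); print('cover knob',c,b,ray(s,*c,.038))
    except Exception as e: print(e)
E
```

```text
t: 34.53
tcp_pos: [0.5863, -0.1754, -0.006]
tool_rot: [0.45, -0.545, 0.546, -0.45]
force: [0.2, -0.5, -1.6]
finger_gap: 0.73
t: 34.87
tcp_pos: [0.5857, -0.1757, -0.0064]
tool_rot: [0.45, -0.545, 0.546, -0.45]
force: [-0.9, -0.3, -0.0]
finger_gap: 0.996
t: 35.37
tcp_pos: [0.5887, -0.1771, 0.1385]
tool_rot: [0.448, -0.542, 0.549, -0.451]
force: [0.3, -0.8, 0.5]
finger_gap: 0.995
circ px 313 124 r 47 exp [312. 120.] 49 -> [ 0.5979 -0.1056  0.039 ]
circ px 260 127 r 46 exp [312. 120.] 49 -> [ 0.563  -0.1008  0.039 ]
circ px 311 215 r 52 exp [312. 120.] 49 -> [ 0.5845 -0.1677  0.039 ]
circ px 320 229 r 43 exp [316. 225.] 45 -> [ 0.5872 -0.1774  0.039 ]
circ px 265 220 r 40 exp [316. 225.] 45 -> [ 0.5493 -0.1631  0.039 ]
circ px 317 127 r 48 exp [316. 225.] 45 -> [ 0.5986 -0.1071  0.039 ]
t 35.5 tcp [ 0.5847 -0.1752  0.1325] head -0.192 q6 -0.28 gap 0.996 F [ 0.2  0.  -0.5] -> [0.56,4.26,-15.03],-0.002
cover knob [117.43669725 233.20183486] [103 221  29  25 545] [ 0.44114883 -0.15276741  0.038     ]
cover knob [39.07354686 66.3143535 ] [ 21  52  38  30 843] [ 0.43163895 -0.03696673  0.038     ]
```

```bash
python3 -m jog '[[[0.2,0,-4],0],[[0.3,1,-8],0],[[0.4,2,-11.5],0],[[0.5,3,-14.5],0],[[0.5,4.3,-14.5],0],[[0.5,4.3,-14.5],0],[[0.5,4.3,-14.5],0]]' 5
cat >> h.py <<'E'
def knob(x,y,z):
    s=snap('wrist'); c,b,ct=blob(s,s['frame'].max(2)<45,proj(s,(x,y,z)),60); (u,v),r=cv2.minEnclosingCircle(ct)
    P=ray(s,u,v,z); print('knob',np.round(P,4),'box',b,'width',round(2*np.linalg.norm(ray(s,u+r,v,z)-ray(s,u,v,z)),4)); return P
E
python3 - <<'E'
from h import *
P=knob(.441,-.1525,.038); plan(P[0],P[1],.003,-.19)
E
```

```text
t: 36.1
tcp_pos: [0.4414, -0.1524, 0.0887]
tool_rot: [-0.45, 0.547, -0.545, 0.449]
force: [1.0, -1.0, -0.3]
finger_gap: 0.588
knob [ 0.4386 -0.1519  0.038 ] box [300 234  28  30 640] width 0.0182
t 36.1 tcp [ 0.4427 -0.1531  0.0893] head -0.192 q6 -0.38 gap 0.585 F [ 0.2 -0.1  1. ] -> [-0.03,8.63,-0.42],-0.002
```

```bash
python3 -m jog '[[[0,3,-0.3],0],[[0,6,-0.3],0],[[0,7.5,-0.3],0],[[0,8.2,-0.3],0],[[0,8.6,-0.3],0],[[0,8.6,-0.3],0]]'
python3 -m jog '[[[0,0,0],0],[[0,0,0],0],[[0,0,0],0],[[0,0,0],0],[[0,0,0],0],[[0,0,0],0]]' 0 40
python3 -m jog '[[[0,-1,0],0],[[0,-3,0],0],[[0,-6,0],0],[[0,-9,0],0],[[0,-9,0],0],[[0,-9,0],0]]'
python3 -c "
from h import *
plan(.587,-.177,.09,-.19)"
```

```text
t: 36.65
tcp_pos: [0.4399, -0.1524, 0.0035]
tool_rot: [0.45, -0.545, 0.546, -0.45]
force: [0.1, -0.2, -0.4]
finger_gap: 0.586
t: 37.15
tcp_pos: [0.4399, -0.1525, 0.005]
tool_rot: [0.449, -0.545, 0.547, -0.45]
force: [0.5, 0.4, 5.9]
finger_gap: 0.183
t: 37.65
tcp_pos: [0.4401, -0.1527, 0.0959]
tool_rot: [0.449, -0.544, 0.547, -0.45]
force: [-0.7, -0.3, -0.0]
finger_gap: 0.182
t 37.6 tcp [ 0.4401 -0.1527  0.0959] head -0.192 q6 -0.38 gap 0.182 F [-0.7 -0.3 -0. ] -> [-0.42,0.66,14.88],-0.002
```

```bash
python3 -m jog '[[[0,0.3,2],0],[[-0.1,0.6,5],0],[[-0.2,0.6,8],0],[[-0.3,0.6,11],0],[[-0.4,0.6,13.5],0],[[-0.5,0.6,14.8],0],[[-0.5,0.6,14.8],0],[[-0.5,0.6,14.8],0],[[-0.5,0.6,14.8],0]]'
python3 - <<'E'
from h import *
s=snap('wrist','w11'); plan(.586,-.176,.03,-.19)
E
```

```text
t: 38.4
tcp_pos: [0.5829, -0.1744, 0.0865]
tool_rot: [-0.45, 0.547, -0.544, 0.449]
force: [-0.3, -0.3, -0.7]
finger_gap: 0.186
t 38.5 tcp [ 0.5829 -0.1745  0.0868] head -0.192 q6 -0.28 gap 0.184 F [-0.8  0.  -0.8] -> [0.09,5.68,0.35],-0.002
```

View pics/w11.png

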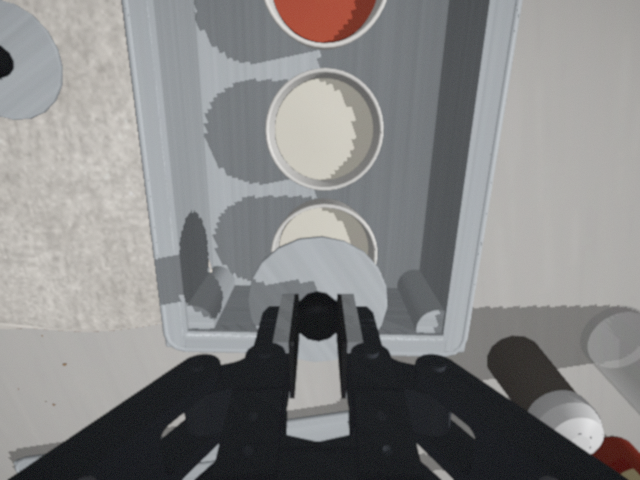

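```bash
python3 - <<'E'
from h import *
s=snap('wrist'); print('cup3',ray(s,324.5,129,.040),'cup4 top edge',ray(s,324.5,203,.040),'L',ray(s,271.5,250,.04),'R',ray(s,378,250,.04))
e=ray(s,324.5,203,.04); print('cup4 c',e+.0325*np.array([-.189,-.982,0]))
plan(.586,-.176,.03,-.19)
E
```

```text
cup3 [ 0.5996753 -0.1056336  0.04     ] cup4 top edge [ 0.59201038 -0.1463886   0.04      ] L [ 0.55510717 -0.16895917  0.04      ] R [ 0.61839987 -0.18114141  0.04      ]
cup4 c [ 0.58586788 -0.1783036   0.04      ]
t 38.5 tcp [ 0.5832 -0.1747  0.0872] head -0.192 q6 -0.28 gap 0.182 F [-0.1 -0.1 -0.2] -> [0.08,5.72,0.31],-0.002
```

```bash
python3 -m jog '[[[0.15,2,0.3],0],[[0.15,4,0.3],0],[[0.15,5,0.3],0],[[0.15,5.4,0.3],0],[[0.15,5.7,0.3],0],[[0.15,5.7,0.3],0],[[0.15,5.7,0.3],0]]'
python3 -m jog '[[[0,0.2,0],0],[[0,0.4,0],0],[[0,0.4,0],0],[[0,0.4,0],0]]'
python3 -m jog '[[[0,0,0],0],[[0,0,0],0],[[0,0,0],0],[[0,0,0],0]]' 4
python3 -m jog '[[[0,-1,0],0],[[0,-3,0],0],[[0,-6,0],0],[[0,-8,0],0],[[0,-8,0],0],[[0,-8,0],0]]' 5
python3 - <<'E'
from h import *
P=knob(.586,-.177,.060);  knob(.586,-.177,.057); knob(.431,-.037,.038); plan(.431,-.037,.09,-.19)
E
```

```text
t: 39.08
tcp_pos: [0.5883, -0.1777, 0.0315]
tool_rot: [0.45, -0.545, 0.546, -0.45]
force: [0.5, -0.3, -0.1]
finger_gap: 0.184
t: 39.42
tcp_pos: [0.588, -0.1774, 0.027]
tool_rot: [0.45, -0.546, 0.546, -0.45]
force: [-0.8, 0.4, -0.1]
finger_gap: 0.179
t: 39.75
tcp_pos: [0.588, -0.1775, 0.0269]
tool_rot: [0.45, -0.546, 0.546, -0.45]
force: [0.2, 0.0, 0.5]
finger_gap: 0.47
t: 40.25
tcp_pos: [0.589, -0.1779, 0.1089]
tool_rot: [0.449, -0.544, 0.547, -0.45]
force: [-0.6, 0.4, -0.4]
finger_gap: 0.585
knob [ 0.5878 -0.1765  0.06  ] box [302 233  26  29 566] width 0.0177
knob [ 0.5876 -0.1776  0.057 ] box [304 234  27  30 574] width 0.018
knob [ 0.4355 -0.0375  0.038 ] box [  0  44  27  33 693] width 0.0209
t 40.4 tcp [ 0.587  -0.177   0.1059] head -0.192 q6 -0.28 gap 0.586 F [-0.2 -0.2 -0.2] -> [-10.76,1.64,-17.98],-0.002
```

```bash
python3 -m jog '[[[-2,0,-3.4],0],[[-4,0.4,-6.7],0],[[-6,0.8,-10],0],[[-8,1.2,-13.4],0],[[-10,1.6,-16.7],0],[[-10.8,1.6,-18],0],[[-10.8,1.6,-18],0],[[-10.8,1.6,-18],0],[[-10.8,1.6,-18],0]]' 5
python3 - <<'E'
from h import *
P=knob(.431,-.0365,.038); plan(P[0],P[1],.003,-.19)
E
```

```text
t: 41.15
tcp_pos: [0.4335, -0.0379, 0.0907]
tool_rot: [0.449, -0.545, 0.546, -0.45]
force: [0.1, 0.1, 0.6]
finger_gap: 0.586
knob [ 0.429  -0.0341  0.038 ] box [296 228  28  30 628] width 0.0181
t 41.2 tcp [ 0.4338 -0.0382  0.0907] head -0.192 q6 -0.15 gap 0.583 F [ 0.6 -0.2  0.1] -> [-0.31,8.77,-0.57],-0.002
```

```bash
python3 -m jog '[[[-0.3,3,-0.5],0],[[-0.3,6,-0.5],0],[[-0.3,7.5,-0.5],0],[[-0.3,8.3,-0.5],0],[[-0.3,8.7,-0.5],0],[[-0.3,8.7,-0.5],0]]'
python3 -m jog '[[[0,0,0],0],[[0,0,0],0],[[0,0,0],0],[[0,0,0],0],[[0,0,0],0],[[0,0,0],0]]' 0 40
python3 -m jog '[[[0,-1,0],0],[[0,-3,0],0],[[0,-6,0],0],[[0,-9,0],0],[[0,-9,0],0],[[0,-9,0],0]]'
python3 -c "
from h import *
plan(.5995,-.1055,.09,-.19)"
```

```text
t: 41.7
tcp_pos: [0.4282, -0.0338, 0.0032]
tool_rot: [-0.45, 0.546, -0.546, 0.45]
force: [-0.4, 0.2, -1.0]
finger_gap: 0.588
t: 42.2
tcp_pos: [0.4284, -0.0335, 0.0048]
tool_rot: [0.449, -0.545, 0.546, -0.45]
force: [-0.4, -0.2, 5.5]
finger_gap: 0.186
t: 42.7
tcp_pos: [0.4287, -0.0335, 0.0955]
tool_rot: [0.449, -0.544, 0.547, -0.451]
force: [-0.8, -0.5, 0.5]
finger_gap: 0.185
t 42.7 tcp [ 0.4287 -0.0335  0.0955] head -0.192 q6 -0.15 gap 0.185 F [-0.8 -0.5  0.5] -> [3.82,0.64,18.13],-0.002
```

```bash
python3 -m jog '[[[0.5,0.3,2.5],0],[[1.2,0.6,5.5],0],[[1.9,0.6,9],0],[[2.6,0.6,12.5],0],[[3.3,0.6,15.5],0],[[3.8,0.6,18.1],0],[[3.8,0.6,18.1],0],[[3.8,0.6,18.1],0],[[3.8,0.6,18.1],0],[[3.8,0.6,18.1],0]]'
python3 - <<'E'
from h import *
s=snap('wrist','w12'); plan(.5995,-.1055,.03,-.19)
# near (upper-image) rim edge of cup under the cover: scan the centre-line column
u=int(proj(s,(.6057,-.0736,.04))[0]); g=cv2.GaussianBlur(cv2.cvtColor(s['frame'],cv2.COLOR_RGB2GRAY),(3,3),0)[:,u].astype(int)
print('expected rim edge row',proj(s,(.6057,-.0736,.04))); print(g[150:260:1])
hsv=cv2.cvtColor(s['frame'],cv2.COLOR_RGB2HSV); m=((hsv[...,0]<8)|(hsv[...,0]>174))&(hsv[...,1]>150)&(hsv[...,2]>60)
c,b,_=blob(s,m,proj(s,(.6134,-.0328,.033)),300); print('cup2 red',ray(s,*c,.033),b)
E
```

```text
t: 43.53
tcp_pos: [0.5955, -0.1039, 0.0866]
tool_rot: [-0.451, 0.547, -0.544, 0.449]
force: [0.1, 0.2, -0.7]
finger_gap: 0.182
t 43.6 tcp [ 0.5959 -0.104   0.087 ] head -0.192 q6 -0.17 gap 0.180 F [ 0.1 -0.2  0.1] -> [0.08,5.69,0.40],-0.002
expected rim edge row [325.69625338 199.13951731]
[109 109 109 110 110 110 110 110 110 111 111 110 110 110 110 110 110 110
 110 111 110 110 110 112 121 136 151 159 162 163 167 180 199 206 192 162
 135 125 124 124 124 124 125 125 125 127 127 122 118 118 130 155 181 192
 183 168 168 182 196 202 204 204 205 205 205 205 205 205 204 204 204 205
 205 204 205 205 205 205 205 205 205 205 205 205 205 204 197 182 164 161
 169 175 177 177 177 177 178 178 178 178 178 177 176 176 176 177 176 176
 176 176]
cup2 red [ 0.61342013 -0.03235088  0.033     ] [ 278   74   96  100 7466]
```

```bash
python3 -m jog '[[[0.1,2,0.35],0],[[0.1,4,0.35],0],[[0.1,5,0.35],0],[[0.1,5.4,0.35],0],[[0.1,5.7,0.35],0],[[0.1,5.7,0.35],0],[[0.1,5.7,0.35],0]]'
python3 -m jog '[[[0,0.2,0],0],[[0,0.4,0],0],[[0,0.4,0],0],[[0,0.4,0],0]]'
python3 -m jog '[[[0,0,0],0],[[0,0,0],0],[[0,0,0],0],[[0,0,0],0]]' 4
python3 -m jog '[[[0,-1,0],0],[[0,-3,0],0],[[0,-6,0],0],[[0,-8,0],0],[[0,-8,0],0],[[0,-8,0],0]]' 5
python3 - <<'E'
from h import *
knob(.5995,-.1055,.057); plan(.439,.049,.09,-.19)
E
```

```text
t: 44.17
tcp_pos: [0.6016, -0.1067, 0.0315]
tool_rot: [0.45, -0.545, 0.546, -0.45]
force: [0.3, -0.1, -0.8]
finger_gap: 0.184
t: 44.5
tcp_pos: [0.6013, -0.1067, 0.027]
tool_rot: [0.45, -0.546, 0.546, -0.45]
force: [0.7, 0.4, 0.3]
finger_gap: 0.185
t: 44.83
tcp_pos: [0.6013, -0.1067, 0.0269]
tool_rot: [0.45, -0.546, 0.546, -0.45]
force: [0.2, 0.2, -0.1]
finger_gap: 0.466
t: 45.33
tcp_pos: [0.6023, -0.1071, 0.1089]
tool_rot: [0.449, -0.544, 0.547, -0.45]
force: [-0.0, 0.9, -0.8]
finger_gap: 0.587
knob [ 0.6002 -0.1074  0.057 ] box [301 234  27  30 561] width 0.018
t 45.4 tcp [ 0.6012 -0.1066  0.1075] head -0.192 q6 -0.17 gap 0.587 F [-0.8  0.5 -0.8] -> [-12.18,1.73,-18.89],-0.002
```

```bash
python3 -m jog '[[[-2.2,0,-3.4],0],[[-4.4,0.4,-6.8],0],[[-6.6,0.8,-10.2],0],[[-8.8,1.2,-13.6],0],[[-11,1.6,-17],0],[[-12.2,1.6,-18.9],0],[[-12.2,1.6,-18.9],0],[[-12.2,1.6,-18.9],0],[[-12.2,1.6,-18.9],0]]' 5
python3 - <<'E'
from h import *
P=knob(.439,.049,.038); plan(P[0],P[1],.003,-.19)
E
```

```text
t: 46.13
tcp_pos: [0.44, 0.0488, 0.0905]
tool_rot: [0.45, -0.545, 0.546, -0.45]
force: [0.4, -0.6, -0.8]
finger_gap: 0.585
knob [0.4407 0.0502 0.038 ] box [306 231  27  29 629] width 0.0181
t 46.2 tcp [0.4406 0.0485 0.0906] head -0.193 q6 0.05 gap 0.584 F [-0.6  0.7  0.2] -> [-0.17,8.76,-0.03],-0.003
```

```bash
python3 -m jog '[[[-0.1,3,0],0],[[-0.1,6,0],0],[[-0.1,7.5,0],0],[[-0.1,8.3,0],0],[[-0.1,8.7,0],0],[[-0.1,8.7,0],0]]'
python3 -m jog '[[[0,0,0],0],[[0,0,0],0],[[0,0,0],0],[[0,0,0],0],[[0,0,0],0],[[0,0,0],0]]' 0 40
python3 -m jog '[[[0,-1,0],0],[[0,-3,0],0],[[0,-6,0],0],[[0,-9,0],0],[[0,-9,0],0],[[0,-9,0],0]]'
python3 -c "
from h import *
plan(.6135,-.0328,.09,-.19)"
```

```text
t: 46.68
tcp_pos: [0.4398, 0.0495, 0.0032]
tool_rot: [-0.45, 0.546, -0.546, 0.449]
force: [-0.9, 0.5, -0.1]
finger_gap: 0.579
t: 47.18
tcp_pos: [0.4401, 0.05, 0.0048]
tool_rot: [0.449, -0.545, 0.546, -0.45]
force: [0.3, -1.7, 7.1]
finger_gap: 0.185
t: 47.68
tcp_pos: [0.4403, 0.0501, 0.0954]
tool_rot: [0.449, -0.544, 0.547, -0.451]
force: [-0.3, 0.2, -0.5]
finger_gap: 0.181
t 47.7 tcp [0.4403 0.0501 0.0954] head -0.192 q6 0.05 gap 0.181 F [-0.3  0.2 -0.5] -> [4.84,0.63,18.58],-0.002
```

```bash
python3 -m jog '[[[0.6,0.3,2.5],0],[[1.5,0.6,5.5],0],[[2.4,0.6,9],0],[[3.3,0.6,12.5],0],[[4.1,0.6,15.5],0],[[4.8,0.6,18.5],0],[[4.8,0.6,18.5],0],[[4.8,0.6,18.5],0],[[4.8,0.6,18.5],0],[[4.8,0.6,18.5],0]]'
cat >> h.py <<'E'
def redtop(x,y):
    """upper image edge of the red sauce of the cup at (x,y), against the whole-cup expectation; and the cup 72 mm behind"""
    s=snap('wrist'); hsv=cv2.cvtColor(s['frame'],cv2.COLOR_RGB2HSV); m=((hsv[...,0]<8)|(hsv[...,0]>174))&(hsv[...,1]>150)&(hsv[...,2]>60)
    c,b,ct=blob(s,m,proj(s,(x,y,.033)),100); u=b[0]+b[2]/2; P=ray(s,u,b[1],.033)+.0265*np.array([-.189,-.982,0]); print('box',b,'cup centre from edge',np.round(P,4))
E
python3 - <<'E'
from h import *
redtop(.6135,-.0328); redtop(.627,.037); plan(.6135,-.0328,.03,-.19)
E
```

```text
t: 48.52
tcp_pos: [0.6091, -0.0313, 0.0865]
tool_rot: [-0.451, 0.547, -0.544, 0.449]
force: [-0.1, -0.3, -1.1]
finger_gap: 0.182
box [ 283  206   86   47 2243] cup centre from edge [ 0.6135 -0.0328  0.033 ]
box [ 279   81   95   98 7331] cup centre from edge [0.6269 0.0357 0.033 ]
t 48.6 tcp [ 0.6099 -0.0314  0.0873] head -0.191 q6 -0.04 gap 0.183 F [-0.2 -0.4 -0.2] -> [0.07,5.73,0.40],-0.001
```

```bash
python3 -m jog '[[[0.1,2,0.25],0],[[0.1,4,0.25],0],[[0.1,5,0.25],0],[[0.1,5.4,0.25],0],[[0.1,5.7,0.25],0],[[0.1,5.7,0.25],0],[[0.1,5.7,0.25],0]]'
python3 -m jog '[[[0,0.2,0],0],[[0,0.4,0],0],[[0,0.4,0],0],[[0,0.4,0],0]]'
python3 -m jog '[[[0,0,0],0],[[0,0,0],0],[[0,0,0],0],[[0,0,0],0]]' 4
python3 -m jog '[[[0,-1,0],0],[[0,-3,0],0],[[0,-6,0],0],[[0,-8,0],0],[[0,-8,0],0],[[0,-8,0],0]]' 5
python3 - <<'E'
from h import *
knob(.6135,-.0328,.057); plan(.444,.159,.09,-.19)
E
```

```text
t: 49.2
tcp_pos: [0.6143, -0.0338, 0.0315]
tool_rot: [0.45, -0.545, 0.546, -0.45]
force: [0.6, -0.9, 0.1]
finger_gap: 0.182
t: 49.53
tcp_pos: [0.6139, -0.0338, 0.027]
tool_rot: [0.45, -0.546, 0.546, -0.45]
force: [-0.3, -0.2, -0.0]
finger_gap: 0.183
t: 49.87
tcp_pos: [0.6139, -0.0338, 0.0269]
tool_rot: [0.45, -0.546, 0.546, -0.45]
force: [-0.9, 1.2, 0.1]
finger_gap: 0.47
t: 50.37
tcp_pos: [0.615, -0.034, 0.1089]
tool_rot: [0.449, -0.544, 0.547, -0.451]
force: [-0.0, 0.6, -0.3]
finger_gap: 0.586
knob [ 0.613  -0.0338  0.057 ] box [302 234  27  29 564] width 0.0179
t 50.4 tcp [ 0.6138 -0.0337  0.1075] head -0.192 q6 -0.04 gap 0.586 F [-0.9  0.6 -0.5] -> [-15.68,1.73,-20.35],-0.002
```

```bash
python3 -m jog '[[[-2.5,0,-3.2],0],[[-5,0.4,-6.5],0],[[-7.5,0.8,-9.7],0],[[-10,1.2,-13],0],[[-12.5,1.6,-16.2],0],[[-14.5,1.6,-18.8],0],[[-15.7,1.6,-20.3],0],[[-15.7,1.6,-20.3],0],[[-15.7,1.6,-20.3],0],[[-15.7,1.6,-20.3],0]]' 5
python3 - <<'E'
from h import *
P=knob(.444,.159,.038); plan(P[0],P[1],.003,-.19)
E
```

```text
t: 51.25
tcp_pos: [0.4453, 0.1588, 0.0904]
tool_rot: [0.45, -0.545, 0.546, -0.45]
force: [-0.2, 0.3, -0.2]
finger_gap: 0.585
knob [0.4468 0.1619 0.038 ] box [306 228  28  29 636] width 0.018
t 51.3 tcp [0.4457 0.1585 0.0905] head -0.193 q6 0.30 gap 0.585 F [ 0.1 -1.   0.1] -> [-0.36,8.75,0.04],-0.003
```

```bash
python3 -m jog '[[[-0.3,3,0],0],[[-0.3,6,0],0],[[-0.3,7.5,0],0],[[-0.3,8.3,0],0],[[-0.3,8.7,0],0],[[-0.3,8.7,0],0]]'
python3 -m jog '[[[0,0,0],0],[[0,0,0],0],[[0,0,0],0],[[0,0,0],0],[[0,0,0],0],[[0,0,0],0]]' 0 40
python3 -m jog '[[[0,-1,0],0],[[0,-3,0],0],[[0,-6,0],0],[[0,-9,0],0],[[0,-9,0],0],[[0,-9,0],0]]'
python3 -c "
from h import *
plan(.627,.0365,.09,-.19)"
```

```text
t: 51.8
tcp_pos: [0.4456, 0.1614, 0.0032]
tool_rot: [-0.45, 0.546, -0.546, 0.449]
force: [1.0, 0.2, -0.3]
finger_gap: 0.587
t: 52.3
tcp_pos: [0.4461, 0.1621, 0.0049]
tool_rot: [0.449, -0.545, 0.546, -0.451]
force: [0.0, -1.0, 6.7]
finger_gap: 0.185
t: 52.8
tcp_pos: [0.4463, 0.1624, 0.0959]
tool_rot: [0.448, -0.545, 0.546, -0.451]
force: [-0.2, -0.2, -0.8]
finger_gap: 0.183
t 52.8 tcp [0.4463 0.1624 0.0959] head -0.192 q6 0.30 gap 0.183 F [-0.2 -0.2 -0.8] -> [8.92,0.67,20.14],-0.002
```

```bash
python3 -m jog '[[[1,0.3,2.5],0],[[2.4,0.6,5.5],0],[[4,0.6,9],0],[[5.4,0.6,12.2],0],[[6.8,0.6,15.4],0],[[8,0.6,18],0],[[8.9,0.6,20.1],0],[[8.9,0.6,20.1],0],[[8.9,0.6,20.1],0],[[8.9,0.6,20.1],0],[[8.9,0.6,20.1],0]]'
python3 - <<'E'
from h import *
redtop(.627,.0365); plan(.627,.0365,.03,-.19)
E
```

```text
t: 53.72
tcp_pos: [0.6232, 0.0373, 0.0869]
tool_rot: [-0.451, 0.546, -0.544, 0.449]
force: [-0.0, 0.3, 0.2]
finger_gap: 0.184
box [ 282  205   86   48 2353] cup centre from edge [0.6271 0.0365 0.033 ]
t 53.8 tcp [0.6235 0.0374 0.0872] head -0.191 q6 0.07 gap 0.183 F [-0.5 -0.5 -0.2] -> [0.02,5.72,0.37],-0.001
```

```bash
python3 -m jog '[[[0,2,0.25],0],[[0,4,0.25],0],[[0,5,0.25],0],[[0,5.4,0.25],0],[[0,5.7,0.25],0],[[0,5.7,0.25],0],[[0,5.7,0.25],0]]'
python3 -m jog '[[[0,0.2,0],0],[[0,0.4,0],0],[[0,0.4,0],0],[[0,0.4,0],0]]'
python3 -m jog '[[[0,0,0],0],[[0,0,0],0],[[0,0,0],0],[[0,0,0],0]]' 4
python3 -m jog '[[[0,-2,0],0],[[0,-5,0],0],[[0,-9,0],0],[[0,-13,0],0],[[-3,-17,0],0],[[-6,-18,0],0],[[-6,-18,0],0],[[-6,-18,0],0],[[-6,-18,0],0]]' 5
python3 - <<'E'
from h import *
s=snap('wrist','w13'); plan(.45,-.41,.1,-1.57)
for q in ((.627,.0365),(.6135,-.0328),(.5995,-.1055),(.586,-.177)):
    print(np.round(proj(s,(*q,.043))),end=' ')
    try: knob(*q,.057)
    except Exception as e: print(e)
c=snap('scene'); a=s['frame']; b=cv2.resize(c['frame'][190:330,320:500],(640,498),interpolation=cv2.INTER_CUBIC)
cv2.imwrite('pics/both.png',cv2.resize(np.vstack([a,b]),None,fx=.61,fy=.61)[:,:,::-1])
E
```

```text
t: 54.35
tcp_pos: [0.6283, 0.0359, 0.0315]
tool_rot: [0.45, -0.545, 0.546, -0.45]
force: [0.0, -0.3, -1.0]
finger_gap: 0.183
t: 54.68
tcp_pos: [0.6279, 0.0358, 0.027]
tool_rot: [0.45, -0.546, 0.546, -0.45]
force: [-0.4, 0.1, -0.5]
finger_gap: 0.182
t: 55.02
tcp_pos: [0.628, 0.0358, 0.027]
tool_rot: [0.45, -0.546, 0.546, -0.45]
force: [-0.1, 0.3, 0.4]
finger_gap: 0.466
t: 55.77
tcp_pos: [0.6384, 0.0947, 0.2062]
tool_rot: [-0.451, 0.546, -0.545, 0.449]
force: [0.5, -0.1, -0.1]
finger_gap: 0.585
t 55.8 tcp [0.6381 0.0942 0.2055] head -0.192 q6 0.17 gap 0.584 F [-0.4 -0.4 -0.1] -> [53.07,10.63,-8.81],1.378
[318. 266.] knob [0.6271 0.036  0.057 ] box [310 263  18  19 267] width 0.0175
[318. 331.] knob [ 0.6132 -0.0324  0.057 ] box [311 329  16  20 250] width 0.0185
[318. 392.] knob [ 0.6003 -0.1047  0.057 ] box [312 391  16  20 249] width 0.0197
[318. 445.] knob [ 0.5813 -0.2062  0.057 ] box [    0   299   640   181 48471] width 0.7058
```

View pics/both.png

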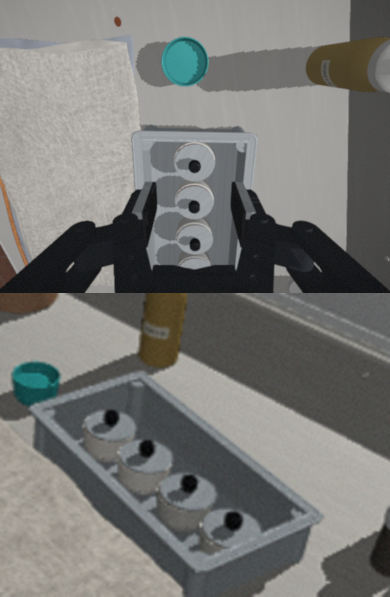

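```bash
python3 -m jog '[[[3.5,0,-0.6],0.1],[[7,0,-1.2],0.2],[[10.5,0,-1.8],0.3],[[14,0,-2.4],0.4],[[17.5,0,-3],0.5],[[21,0,-3.6],0.6],[[24.5,0,-4.2],0.7],[[28,0,-4.8],0.8],[[31.5,1,-5.3],0.9],[[35,2,-5.9],1.0],[[38.5,3,-6.4],1.1],[[42,4,-7],1.2],[[45.5,5,-7.6],1.3],[[49,6,-8.2],1.38],[[52,7,-8.7],1.38],[[53.1,8.6,-8.8],1.38],[[53.1,8.6,-8.8],1.38],[[53.1,8.6,-8.8],1.38],[[53.1,8.6,-8.8],1.38]]' 5
python3 - <<'E'
from h import *
plan(.4508,-.4112,.005,-1.57)
s=snap('wrist'); c,b,ct=blob(s,s['frame'].max(2)<45,proj(s,(.4508,-.411,.045)),300); r=cv2.minAreaRect(ct); P=np.array([ray(s,*p,.045) for p in cv2.boxPoints(r)])
e=[P[(i+1)%4]-P[i] for i in range(2)];L=max(e,key=np.linalg.norm)
print('lid knob',P.mean(0),[round(np.linalg.norm(v),4) for v in e],'yaw',np.arctan2(-L[0],L[1]))
plan(P.mean(0)[0],P.mean(0)[1],.005,-1.57)
E
```

```text
t: 57.65
tcp_pos: [0.4517, -0.4087, 0.121]
tool_rot: [0.0, 0.708, -0.707, -0.0]
force: [0.9, 0.3, -0.9]
finger_gap: 0.585
t 57.6 tcp [ 0.4517 -0.4087  0.121 ] head -1.572 q6 0.65 gap 0.585 F [ 0.9  0.3 -0.9] -> [0.08,11.60,0.26],-0.002
lid knob [ 0.45136728 -0.41132208  0.045     ] [np.float64(0.015), np.float64(0.0577)] yaw 1.5831019553544248
t 57.7 tcp [ 0.4521 -0.4086  0.1214] head -1.571 q6 0.65 gap 0.587 F [ 0.4 -0.5 -0.1] -> [0.08,11.64,0.27],-0.001
```

```bash
python3 -m jog '[[[0.1,3,0.25],0],[[0.1,6,0.25],0],[[0.1,9,0.25],0],[[0.1,10.5,0.25],0],[[0.1,11.2,0.25],0],[[0.1,11.6,0.25],0],[[0.1,11.6,0.25],0]]'
python3 -m jog '[[[0,0,0],0],[[0,0,0],0],[[0,0,0],0],[[0,0,0],0],[[0,0,0],0],[[0,0,0],0],[[0,0,0],0]]' 0 80
python3 -m jog '[[[0,-1,0],0],[[0,-3,0],0],[[0,-6,0],0],[[0,-9,0],0],[[0,-12,0],0],[[0,-14,0],0],[[0,-15,0],0],[[0,-15,0],0],[[0,-15,0],0]]'
python3 - <<'E'
from h import *
plan(.606,-.068,.16,-.197)
E
```

```text
t: 58.28
tcp_pos: [0.4514, -0.4118, 0.0053]
tool_rot: [-0.0, -0.707, 0.707, -0.0]
force: [-0.2, -0.1, -0.2]
finger_gap: 0.588
t: 58.87
tcp_pos: [0.4513, -0.4127, 0.0067]
tool_rot: [-0.001, -0.707, 0.708, 0.0]
force: [-0.5, 2.2, 5.2]
finger_gap: 0.181
t: 59.62
tcp_pos: [0.4501, -0.4116, 0.1544]
tool_rot: [0.0, 0.707, -0.707, -0.001]
force: [-0.2, 0.3, -4.9]
finger_gap: 0.177
t 59.6 tcp [ 0.4501 -0.4116  0.1544] head -1.572 q6 0.65 gap 0.177 F [-0.2  0.3 -4.9] -> [-15.55,-0.54,-34.38],-1.375
```

```bash
python3 - <<'E'
from h import *
t=snap('top'); f=t['frame'].astype(int)
m=((f[...,2]-f[...,0])>-2); m[:150]=0;m[250:]=0;m[:,:325]=0;m[:,455:]=0
m=cv2.morphologyEx(m.astype(np.uint8),cv2.MORPH_CLOSE,np.ones((9,9))); m=cv2.morphologyEx(m,cv2.MORPH_OPEN,np.ones((9,9)))
n,l,s_,c=cv2.connectedComponentsWithStats(m); i=1+np.argmax(s_[1:,4]); ct=max(cv2.findContours((l==i).astype(np.uint8),0,2)[0],key=len)
r=cv2.minAreaRect(ct); P=np.array([ray(t,*p,.064)[:2] for p in cv2.boxPoints(r)]); print(r,s_[i]); print(P,P.mean(0))
e=[P[(k+1)%4]-P[k] for k in range(2)]; L=max(e,key=np.linalg.norm); print([np.linalg.norm(v) for v in e],'yaw',np.arctan(-L[0]/L[1]))
E
```

```text
((388.02685546875, 199.5264129638672), (107.66092681884766, 57.36204147338867), 10.84030532836914) [ 332  164  113   73 6115]
[[ 0.55263797  0.1058186 ]
 [ 0.72430128  0.07025832]
 [ 0.6562403  -0.24782604]
 [ 0.48631128 -0.21027454]] [ 0.60487271 -0.07050592]
[np.float64(0.17530780180285102), np.float64(0.3252844266618512)] yaw -0.21079288319365438
```

```bash
python3 -m jog '[[[-1,0,-2],-0.08],[[-2,0,-4],-0.16],[[-3,0,-6.2],-0.25],[[-4,0,-8.5],-0.34],[[-5,0,-10.8],-0.43],[[-6,0,-13.1],-0.52],[[-7,0,-15.4],-0.61],[[-8,0,-17.7],-0.7],[[-9,0,-20],-0.8],[[-10,0,-22.3],-0.89],[[-11,0,-24.6],-0.98],[[-12,-0.5,-26.9],-1.07],[[-13,-0.5,-29],-1.16],[[-14,-0.5,-31],-1.25],[[-15,-0.5,-33],-1.33],[[-15.5,-0.5,-34.4],-1.375],[[-15.5,-0.5,-34.4],-1.375],[[-15.5,-0.5,-34.4],-1.375],[[-15.5,-0.5,-34.4],-1.375]]'
python3 -m jog '[[[0,0,0],0],[[0,0,0],0],[[0,0,0],0]]'
python3 - <<'E'
from h import *
plan(.606,-.068,.075,-.197)
s=snap('wrist','w14'); c,b,ct=blob(s,s['frame'].max(2)<45,proj(s,(.606,-.068,.195)),300); print(c,b)
E
```

```text
t: 61.25
tcp_pos: [0.605, -0.0688, 0.1587]
tool_rot: [-0.449, 0.547, -0.546, 0.447]
force: [-0.8, -0.2, -4.7]
finger_gap: 0.181
t: 61.5
tcp_pos: [0.6058, -0.0693, 0.1598]
tool_rot: [-0.448, 0.547, -0.547, 0.448]
force: [-0.9, 0.7, -4.3]
finger_gap: 0.181
t 61.5 tcp [ 0.6058 -0.0693  0.1598] head -0.199 q6 -0.10 gap 0.181 F [-0.9  0.7 -4.3] -> [-0.13,8.48,-0.00],-0.002
[320.11049474 413.8614976 ] [    8   250   632   230 55342]
```

```bash
python3 -m jog '[[[0,3,0],0.005],[[0,6,0],0.005],[[0,8,0],0.005],[[0,8.5,0],0.005],[[0,8.5,0],0.005],[[0,8.5,0],0.005],[[0,8.5,0],0.005]]'
python3 -m jog '[[[0,0.3,0],0],[[0,0.6,0],0],[[0,0.6,0],0],[[0,0.6,0],0]]'
python3 -c "
from h import *
plan(.6055,-.069,.064,-.203)"
```

```text
t: 62.13
tcp_pos: [0.6077, -0.069, 0.0766]
tool_rot: [0.446, -0.547, 0.549, -0.448]
force: [-0.9, 0.2, -3.7]
finger_gap: 0.181
t: 62.47
tcp_pos: [0.606, -0.0683, 0.0691]
tool_rot: [0.447, -0.548, 0.548, -0.447]
force: [-0.5, 0.2, -4.4]
finger_gap: 0.18
t 62.5 tcp [ 0.606  -0.0683  0.0691] head -0.202 q6 -0.09 gap 0.180 F [-0.5  0.2 -4.4] -> [0.07,0.51,-0.04],0.001
```

```bash
python3 -m jog '[[[0,0.2,0],0],[[0,0.4,0],0],[[0,0.4,0],0],[[0,0.4,0],0]]'
python3 -m jog '[[[0,0.1,0],0],[[0,0.1,0],0],[[0,0.1,0],0]]'
```

```text
t: 62.8
tcp_pos: [0.6058, -0.0683, 0.0646]
tool_rot: [-0.447, 0.548, -0.548, 0.447]
force: [-0.3, -0.5, -4.7]
finger_gap: 0.181
t: 63.05
tcp_pos: [0.6061, -0.0684, 0.0641]
tool_rot: [0.447, -0.548, 0.548, -0.447]
force: [-0.2, 0.6, -2.2]
finger_gap: 0.182
```

Contact is starting right at the expected seated height (.0637); release and retreat.

```bash
python3 -m jog '[[[0,0,0],0],[[0,0,0],0],[[0,0,0],0],[[0,0,0],0],[[0,0,0],0]]' 5
python3 -m jog '[[[0,-2,0],0],[[0,-5,0],0],[[0,-9,0],0],[[0,-13,0],0],[[0,-13,-3],0],[[0,-13,-7],0],[[-4,-13,-10],0],[[-8,-13,-10],0],[[-12,-13,-10],0],[[-16,-13,-10],0],[[-20,-13,-10],0],[[-24,-13,-10],0],[[-28,-13,-10],0],[[-28,-13,-10],0],[[-28,-13,-10],0],[[-28,-13,-10],0]]'
python3 - <<'E'
from h import *
st(); t=snap('top'); c=snap('scene')
f=t['frame'].astype(int)
k=blob(t,(f.max(2)<55)&(np.indices(f.shape[:2])[1]>340),(389,198),30); print('knob top cam',k[0],k[1],ray(t,*k[0],.102),'exp px',proj(t,(.6055,-.069,.1)))
k=blob(c,c['frame'].max(2)<50,proj(c,(.6055,-.069,.095)),30); print('knob scene',k[0],'was 397.6 256.6',proj(c,(.6055,-.069,.094)))
a=cv2.resize(c['frame'][190:350,310:500],(720,606))
cv2.imwrite('pics/fin.png',cv2.resize(a,(700,590))[:,:,::-1])
E
```

```text
t: 63.47
tcp_pos: [0.6064, -0.0685, 0.0642]
tool_rot: [0.447, -0.548, 0.548, -0.447]
force: [-0.3, 0.1, -0.3]
finger_gap: 0.585
t: 64.8
tcp_pos: [0.5637, 0.2258, 0.1936]
tool_rot: [0.448, -0.548, 0.548, -0.447]
force: [0.4, -0.5, -0.1]
finger_gap: 0.588
t 64.8 tcp [0.5637 0.2258 0.1936] q [ 0.2   0.51  1.49 -0.    1.14  0.4 ] F [ 0.4 -0.5 -0.1] gap 0.588
axes(cols x,y,z)
 [[-0.2   -0.001  0.98 ]
 [-0.98  -0.001 -0.2  ]
 [ 0.001 -1.    -0.001]]
knob top cam [389.43529412 197.67058824] [380 194  19   8  85] [ 0.60445149 -0.07036061  0.102     ] exp px [388.8753137  197.42542637]
knob scene [397.89677419 256.46451613] was 397.6 256.6 [397.59337867 255.19115792]
```

View pics/fin.png

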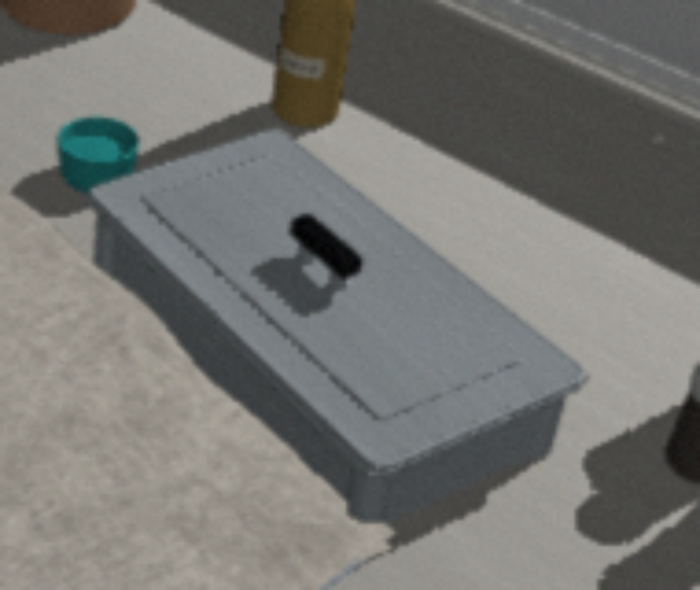

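```bash
python3 -m jog '[[[0,0,0],0],[[0,0,0],0],[[0,0,0],0],[[0,0,0],0],[[0,0,0],0],[[0,0,0],0]]' && python3 -c "
from station import workorder
print(workorder.sign_off())"
```

```text
t: 65.4
tcp_pos: [0.5643, 0.2258, 0.1939]
tool_rot: [0.447, -0.548, 0.548, -0.447]
force: [-0.1, 0.5, -0.9]
finger_gap: 0.59
the job is handed in; nothing more can be done
None
```

I handed the job in at t = 65 s. The lid went aside flat on the table. All four cups stand in the pan, each closed with a cover, and the lid is back on.

**Lid:** The last picture shows it down all round. Its knob sits at the same pixel as at the start in the scene camera, (397.9, 256.5) against (397.6, 256.6). The first contact force came at the expected seated height.

**Cups and covers:** In the picture taken before the lid went on, all four covers look level. Three cover knobs measured within about 1.5 mm of their cups' centres. The fourth (right-most) was hidden by the gripper in that check, so for it I only have the measurement at release, about 2 mm off centre. I judged the covers' seating height and level from the pictures and the release heights, not from a direct measurement.

**What disagreed:** The first grip on the lid's knob closed on nothing. The fingertips end about 2 cm (shut) to 3.5 cm (open) short of the reported TCP. I lowered the grasps to allow for that, and every later grip held.

**Bystanders:** I did not measure the shakers and the bell again at the end. My moves stayed clear of them, and I saw no unexpected contact force.

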